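# Load clamp shoes and stop pins in a training-bench fixture

### The job

Set up the clamping fixture on this automation bench: first pull the air valve's hand lever all the way towards its vent side (the robot's side). Then slide every clamp shoe from the mat, tongue first, under the roof of a fixture pocket of its own until it is fully home against the back, and put a stop pin from the rack, chamfered end first, all the way down into the bore behind each shoe. When all are in, throw the valve lever fully over the other way, away from the robot, and let go; leave the other things on the bench where they are.

Things in the scene. Friction and masses are not known exactly. Their poses are not given: they have to be found in the camera images.
- fixture: Clamping fixture, fixed: aluminium bed 195 (x -120 to +75) x 300 (y) x 30 mm high with three equal steel retaining blocks, each 68 mm wide (y), 27.5 mm high, from x = +15 to +73 mm, at y = -100, 0, +100 mm. Each has a roofed pocket open to the fixture's -x side, which faces the robot within 0.2 rad, and a bore in the bed in line with it. Origin: on the table, mid-width; z up.
- home1 (a point): Where the centre of a shoe's grip block is when fully home in pocket 1 (fixture x -10, y -100, z 45 mm; axes as the fixture's). Pocket: floor = bed's top, 15 mm below this point; mouth 25 mm and back wall 71 mm further along +x; 36 mm wide, mouth corners slightly chamfered; clear height 15.5 mm under a 12 mm roof. A home shoe has its tongue's end at the back wall.
- home2 (a point): Where the centre of a shoe's grip block is when fully home in pocket 2 (fixture x -10, y 0, z 45 mm; axes as the fixture's). Pocket: floor = bed's top, 15 mm below this point; mouth 25 mm and back wall 71 mm further along +x; 36 mm wide, mouth corners slightly chamfered; clear height 15.5 mm under a 12 mm roof. A home shoe has its tongue's end at the back wall.
- home3 (a point): Where the centre of a shoe's grip block is when fully home in pocket 3 (fixture x -10, y 100, z 45 mm; axes as the fixture's). Pocket: floor = bed's top, 15 mm below this point; mouth 25 mm and back wall 71 mm further along +x; 36 mm wide, mouth corners slightly chamfered; clear height 15.5 mm under a 12 mm roof. A home shoe has its tongue's end at the back wall.
- pinned1 (a point): Where a pin's centre is when fully down in the bore behind pocket 1: on the bore's axis, at fixture x -45, z 47 mm (axes as the fixture's). Bore: round, 25.6 mm diameter, 28 mm deep, blind, sharp-edged; its mouth is the bed's top, 17 mm below this point. A shoe fully home clears the pin by about 2 mm; one that is not home covers part of the bore.
- pinned2 (a point): Where a pin's centre is when fully down in the bore behind pocket 2: on the bore's axis, at fixture x -45, z 47 mm (axes as the fixture's). Bore: round, 25.6 mm diameter, 28 mm deep, blind, sharp-edged; its mouth is the bed's top, 17 mm below this point. A shoe fully home clears the pin by about 2 mm; one that is not home covers part of the bore.
- pinned3 (a point): Where a pin's centre is when fully down in the bore behind pocket 3: on the bore's axis, at fixture x -45, z 47 mm (axes as the fixture's). Bore: round, 25.6 mm diameter, 28 mm deep, blind, sharp-edged; its mouth is the bed's top, 17 mm below this point. A shoe fully home clears the pin by about 2 mm; one that is not home covers part of the bore.
- shoe1_grip (a point): Clamp shoe 1 (may be absent): dark steel, 92 mm long, 0.2 to 0.45 kg. Grip block 42 (x) x 36 (y) x 30 mm high; from it a tongue 50 mm long, 32 mm wide, 12 mm thick runs to +x along the bottom. Point: centre of the grip block, 15 mm above the underside, 71 mm behind the tongue's end. x along the tongue, z up. Starts flat on a 3 mm mat.
- shoe2_grip (a point): Clamp shoe 2 (may be absent): dark steel, 92 mm long, 0.2 to 0.45 kg. Grip block 42 (x) x 36 (y) x 30 mm high; from it a tongue 50 mm long, 32 mm wide, 12 mm thick runs to +x along the bottom. Point: centre of the grip block, 15 mm above the underside, 71 mm behind the tongue's end. x along the tongue, z up. Starts flat on a 3 mm mat.
- shoe3_grip (a point): Clamp shoe 3 (may be absent): dark steel, 92 mm long, 0.2 to 0.45 kg. Grip block 42 (x) x 36 (y) x 30 mm high; from it a tongue 50 mm long, 32 mm wide, 12 mm thick runs to +x along the bottom. Point: centre of the grip block, 15 mm above the underside, 71 mm behind the tongue's end. x along the tongue, z up. Starts flat on a 3 mm mat.
- pin1_mid (a point): Stop pin 1: plain steel pin 24 mm in diameter, 90 mm long, 0.18 to 0.35 kg, chamfered foot (16 mm across at the end, full width 6 mm up). Point: its centre, 45 mm above the foot; z along the pin, away from the foot. Starts upright in the rack. All four are alike and any one may be used in any bore; spare ones are not needed.
- pin2_mid (a point): Stop pin 2: plain steel pin 24 mm in diameter, 90 mm long, 0.18 to 0.35 kg, chamfered foot (16 mm across at the end, full width 6 mm up). Point: its centre, 45 mm above the foot; z along the pin, away from the foot. Starts upright in the rack. All four are alike and any one may be used in any bore; spare ones are not needed.
- pin3_mid (a point): Stop pin 3: plain steel pin 24 mm in diameter, 90 mm long, 0.18 to 0.35 kg, chamfered foot (16 mm across at the end, full width 6 mm up). Point: its centre, 45 mm above the foot; z along the pin, away from the foot. Starts upright in the rack. All four are alike and any one may be used in any bore; spare ones are not needed.
- pin4_mid (a point): Stop pin 4: plain steel pin 24 mm in diameter, 90 mm long, 0.18 to 0.35 kg, chamfered foot (16 mm across at the end, full width 6 mm up). Point: its centre, 45 mm above the foot; z along the pin, away from the foot. Starts upright in the rack. All four are alike and any one may be used in any bore; spare ones are not needed.
- rack: Pin rack, fixed: grey plastic block 64 (x) x 232 (y) x 25 mm high with four holes of 27 mm, 20 mm deep, in a row along its y, 56 mm apart; the pins stand 70 mm out of it. Origin: centre of the underside.
- valve (a joint): Hand lever of the air valve: a light lever that stays where it is left. 0 rad = vent: leaning 0.5 rad from upright towards the valve's -x side (the robot's side); 1.0 rad = air on: leaning 0.5 rad the other way, towards +x. Starts somewhere from 0.7 to 1.0. It stops against its ends.
- valve_tip (a point): Centre of the black ball knob (26 mm diameter) of the valve lever, 80 mm from the hinge axis on a 10 mm rod.
- valve_base: Valve block, fixed, 70 (x) x 50 (y) x 25 mm high; origin at the centre of its underside; the lever's hinge axis is its y, 22 mm above the origin. +x points away from the robot within 0.35 rad.
- driver: Screwdriver lying on the bench, 200 mm; leave alone.
- spanner: Spanner lying on the bench, 180 mm; leave alone.
- bearing: Bearing ring 60 mm across, 16 mm high; leave alone.
- coupling: Aluminium shaft coupling, 64 mm across, 40 mm high; leave alone.
- oilcan: White can, 52 mm across, 130 mm high; leave alone.
- slug: Brass slug 44 mm across, 50 mm high; leave alone.

How it is judged:
On the way, in this order (a step that is already met when the one before it is completed fails the run):
1. the valve lever is pulled over to vent (value of joint valve below 0.15 rad), for 0.2 s.
2. every shoe is home in a pocket, with a pin down in the bore behind it (((distance between shoe1_grip and home1 below 0.006 m and angle between the x axis of shoe1_grip and the x axis of fixture, either way round below 0.12 rad and angle between shoe1_grip's own z axis and vertical below 0.1 rad and x of pinned1 in the frame of shoe1_grip below -0.02 m and ((distance between pin1_mid and pinned1 below 0.005 m and angle between pin1_mid's own z axis and vertical below 0.1 rad) or (distance between pin2_mid and pinned1 below 0.005 m and angle between pin2_mid's own z axis and vertical below 0.1 rad) or (distance between pin3_mid and pinned1 below 0.005 m and angle between pin3_mid's own z axis and vertical below 0.1 rad) or (distance between pin4_mid and pinned1 below 0.005 m and angle between pin4_mid's own z axis and vertical below 0.1 rad))) or (distance between shoe1_grip and home2 below 0.006 m and angle between the x axis of shoe1_grip and the x axis of fixture, either way round below 0.12 rad and angle between shoe1_grip's own z axis and vertical below 0.1 rad and x of pinned2 in the frame of shoe1_grip below -0.02 m and ((distance between pin1_mid and pinned2 below 0.005 m and angle between pin1_mid's own z axis and vertical below 0.1 rad) or (distance between pin2_mid and pinned2 below 0.005 m and angle between pin2_mid's own z axis and vertical below 0.1 rad) or (distance between pin3_mid and pinned2 below 0.005 m and angle between pin3_mid's own z axis and vertical below 0.1 rad) or (distance between pin4_mid and pinned2 below 0.005 m and angle between pin4_mid's own z axis and vertical below 0.1 rad))) or (distance between shoe1_grip and home3 below 0.006 m and angle between the x axis of shoe1_grip and the x axis of fixture, either way round below 0.12 rad and angle between shoe1_grip's own z axis and vertical below 0.1 rad and x of pinned3 in the frame of shoe1_grip below -0.02 m and ((distance between pin1_mid and pinned3 below 0.005 m and angle between pin1_mid's own z axis and vertical below 0.1 rad) or (distance between pin2_mid and pinned3 below 0.005 m and angle between pin2_mid's own z axis and vertical below 0.1 rad) or (distance between pin3_mid and pinned3 below 0.005 m and angle between pin3_mid's own z axis and vertical below 0.1 rad) or (distance between pin4_mid and pinned3 below 0.005 m and angle between pin4_mid's own z axis and vertical below 0.1 rad)))) and ((distance between shoe2_grip and home1 below 0.006 m and angle between the x axis of shoe2_grip and the x axis of fixture, either way round below 0.12 rad and angle between shoe2_grip's own z axis and vertical below 0.1 rad and x of pinned1 in the frame of shoe2_grip below -0.02 m and ((distance between pin1_mid and pinned1 below 0.005 m and angle between pin1_mid's own z axis and vertical below 0.1 rad) or (distance between pin2_mid and pinned1 below 0.005 m and angle between pin2_mid's own z axis and vertical below 0.1 rad) or (distance between pin3_mid and pinned1 below 0.005 m and angle between pin3_mid's own z axis and vertical below 0.1 rad) or (distance between pin4_mid and pinned1 below 0.005 m and angle between pin4_mid's own z axis and vertical below 0.1 rad))) or (distance between shoe2_grip and home2 below 0.006 m and angle between the x axis of shoe2_grip and the x axis of fixture, either way round below 0.12 rad and angle between shoe2_grip's own z axis and vertical below 0.1 rad and x of pinned2 in the frame of shoe2_grip below -0.02 m and ((distance between pin1_mid and pinned2 below 0.005 m and angle between pin1_mid's own z axis and vertical below 0.1 rad) or (distance between pin2_mid and pinned2 below 0.005 m and angle between pin2_mid's own z axis and vertical below 0.1 rad) or (distance between pin3_mid and pinned2 below 0.005 m and angle between pin3_mid's own z axis and vertical below 0.1 rad) or (distance between pin4_mid and pinned2 below 0.005 m and angle between pin4_mid's own z axis and vertical below 0.1 rad))) or (distance between shoe2_grip and home3 below 0.006 m and angle between the x axis of shoe2_grip and the x axis of fixture, either way round below 0.12 rad and angle between shoe2_grip's own z axis and vertical below 0.1 rad and x of pinned3 in the frame of shoe2_grip below -0.02 m and ((distance between pin1_mid and pinned3 below 0.005 m and angle between pin1_mid's own z axis and vertical below 0.1 rad) or (distance between pin2_mid and pinned3 below 0.005 m and angle between pin2_mid's own z axis and vertical below 0.1 rad) or (distance between pin3_mid and pinned3 below 0.005 m and angle between pin3_mid's own z axis and vertical below 0.1 rad) or (distance between pin4_mid and pinned3 below 0.005 m and angle between pin4_mid's own z axis and vertical below 0.1 rad)))) and ((distance between shoe3_grip and home1 below 0.006 m and angle between the x axis of shoe3_grip and the x axis of fixture, either way round below 0.12 rad and angle between shoe3_grip's own z axis and vertical below 0.1 rad and x of pinned1 in the frame of shoe3_grip below -0.02 m and ((distance between pin1_mid and pinned1 below 0.005 m and angle between pin1_mid's own z axis and vertical below 0.1 rad) or (distance between pin2_mid and pinned1 below 0.005 m and angle between pin2_mid's own z axis and vertical below 0.1 rad) or (distance between pin3_mid and pinned1 below 0.005 m and angle between pin3_mid's own z axis and vertical below 0.1 rad) or (distance between pin4_mid and pinned1 below 0.005 m and angle between pin4_mid's own z axis and vertical below 0.1 rad))) or (distance between shoe3_grip and home2 below 0.006 m and angle between the x axis of shoe3_grip and the x axis of fixture, either way round below 0.12 rad and angle between shoe3_grip's own z axis and vertical below 0.1 rad and x of pinned2 in the frame of shoe3_grip below -0.02 m and ((distance between pin1_mid and pinned2 below 0.005 m and angle between pin1_mid's own z axis and vertical below 0.1 rad) or (distance between pin2_mid and pinned2 below 0.005 m and angle between pin2_mid's own z axis and vertical below 0.1 rad) or (distance between pin3_mid and pinned2 below 0.005 m and angle between pin3_mid's own z axis and vertical below 0.1 rad) or (distance between pin4_mid and pinned2 below 0.005 m and angle between pin4_mid's own z axis and vertical below 0.1 rad))) or (distance between shoe3_grip and home3 below 0.006 m and angle between the x axis of shoe3_grip and the x axis of fixture, either way round below 0.12 rad and angle between shoe3_grip's own z axis and vertical below 0.1 rad and x of pinned3 in the frame of shoe3_grip below -0.02 m and ((distance between pin1_mid and pinned3 below 0.005 m and angle between pin1_mid's own z axis and vertical below 0.1 rad) or (distance between pin2_mid and pinned3 below 0.005 m and angle between pin2_mid's own z axis and vertical below 0.1 rad) or (distance between pin3_mid and pinned3 below 0.005 m and angle between pin3_mid's own z axis and vertical below 0.1 rad) or (distance between pin4_mid and pinned3 below 0.005 m and angle between pin4_mid's own z axis and vertical below 0.1 rad))))), for 0.2 s.
3. the valve lever is thrown over to air on (value of joint valve above 0.85 rad), for 0.2 s.
At the end, for the whole second after the job is handed in: Each shoe lies flat, tongue in a pocket of its own, its centre within 6 mm of the home point and square within 0.12 rad; a pin stands in the bore behind it, its centre within 5 mm of the fully-down point, upright within 0.1 rad; the valve lever is beyond 0.85 rad (all of step 2 and value of joint valve above 0.85 rad); the robot touches nothing.
It fails at once if another thing on the bench (screwdriver, spanner, bearing, coupling, can, slug) is moved more than 30 mm (distance of any of driver, spanner, bearing, coupling, oilcan, slug from where it was at the start of the episode above 0.03 m).
Of shoe1, shoe2, shoe3 only 2 to 3 are there at a start; the rules pass over those that are not, and their reading is None.
At some moment in a run one of shoe1, shoe2, shoe3 may be knocked a few centimetres aside while the robot is not near it.
Once in a run the grip may slacken for a moment while it holds something.
It also fails if it takes over 210 s, if anything falls off the work surface, if the arm or the gripper's body presses on something with over 40 N, if the wrist force passes 120 N, or if a joint passes its speed limit or range.

### The arm

A 6-joint arm with a two-finger parallel gripper is mounted at the origin on the work surface. World frame = base frame: x ahead of the robot, y to its left, z up, the work surface at z = 0. Lengths are in m, angles in rad, forces in N, time in s.
With the tool pointing down it reaches from about 0.35 to 0.775 m from the base axis. Payload 5.5 kg.
Tool frame: the origin (TCP) lies at the very end of the fingers, on their centre line; the grasp point (between the pads) lies 19 mm behind it; z points along the fingers, y is the direction in which the jaws open and shut (so a half turn about z gives the same grasp; the last joint's range is limited). The gripper opens to 85 mm and grips with 20 to 120 N. Pads are 22 mm wide; open, the fingers measure 114 mm over their backs; the gripper's body (76 mm by 85 mm) begins 54 mm behind the grasp point. The pads swing forward as they close: fully open they stand 13 mm farther back than shut.
Start: joints at [-1.322, 0.313, 0.046, 1.304, 0, 1.431], TCP at [0.218, -0.532, 0.231] pointing down, gripper open.
Joint ranges: [-2.76, 2.76], [-0.86, 1.69], [-1.03, 1.26], [-2.2, 2.34], [-1.47, 1.5], [-3.14, 3.14]. Speed limits (rad/s): [2.57, 2.57, 3.14, 3.14, 3.14, 3.14].

### API

Orientations are given as a unit quaternion [w, x, y, z].
In Python, from workcell import get_state, vision, workorder, silhouettes, tip_of gives the robot as it stands.
- The arm moves only by the shell command python3 -m inch 'ROWS' [FORCE]. ROWS is JSON, a list of rows, each a list of 7 numbers: the shift along the tool's x, y, z in cm, then the turn, a rotation vector about the tool's x, y, z in degrees, then the finger opening in cm, from 0 to 8.54. In form: [[dx, dy, dz, rx, ry, rz, hand], ...]. A call has 1 to 5 rows; each row shifts and turns the commanded pose from where the row before left it, along the tool's axes as they then stand; what a row does not reach is not made up. A row lasts 1/10 s, in which the tool goes at most 50 mm and 8.59 degrees, less where a joint would pass 70% of its speed; a pose out of reach is approached as far as the arm can. A call with a gripper value outside its range is refused whole. The fingers move at their own pace and stop on an object; FORCE is the grip in N (left out, the last holds). Time passes only in rows, so rows that do not move let the fingers close. It gives the time, the measured TCP pose, the force and the opening at its end, in the units of the state.
- get_state(): the state, without advancing time (a new reading comes with each control period).
- vision.read_camera(name): name is "scene" or "top"; returns a dict with "pixels" (384x512x3 uint8, red, green, blue), "depth" (384x512 float32, m along the optical axis (not along the pixel's ray), 0 where there is no reading), "mtx" (3x3 intrinsics, pixels), "k1" (the pictures are not rectified: a ray, as slopes to the right and down, at radius r is drawn at 1 + k1 r^2 times it, then the intrinsics apply), "T" (4x4, takes a point from camera to world coordinates). Camera axes: x right, y up, looking along -z (the intrinsics and any distortion apply to the point x, -y, -z); pixel columns grow to the right and rows downward; lengths in m; the calibration is good to about 2 mm. A picture is of the moment at which its call begins.
- workorder.hand_in(): hands the job in, once; it reports no verdict.
Trained networks look in a picture, given as the dict that the camera call returned (one of the last four; its "shot" number tells which), for a name from the list of things; names that differ only in an ending like _2 or _b are one class to them, and where a whole thing is asked for, a point or a joint stands for the part that bears it (a point fixed in the world has none). Each returns a list of dicts, best first, with "confidence" (0 to 1); they miss things now and then, are a little off and sometimes report something else, mostly with a low value. They report only what shows in the picture. A call takes as long as a camera call.
- silhouettes(picture, label): "mask" (384x512 bool, what is visible of it) and "location" ([column, row] in pixels, amid what is visible of it).
- tip_of(picture, label): "location" ([column, row] in pixels: a listed point, or the origin of a listed thing).
The state is a dict: "clock": time; "joint_pos": joint angles; "qvel": joint speeds; "tau": joint torques, N m; "tcp_pos": TCP position; "orientation": TCP orientation; "wrist_force": force on the tool from outside, world axes, zero at the start; "ft_torque": the same for the moment, N m; "finger_gap": finger opening in m.
Only numpy, scipy, OpenCV 4.12 (cv2) and the standard library are available. Lean on these libraries where they do the work, as an engineer would, in place of code of your own. Each camera call takes 0.05 s, during which the arm holds its last target.

## Working session

There is one attempt and no reset: what is moved stays moved. The work goes in short steps, Python scripts to look and compute and a shell command to move; the robot and the scene stay as the last step left them, time stands still between calls to the robot, and variables do not carry over. Pictures are saved under pics/ and viewed, and the job is handed in when it is done.

```bash
ls; mkdir -p pics
cat > h.py <<'E'
import numpy as np, cv2
from workcell import get_state, vision, workorder, silhouettes, tip_of
from scipy.spatial.transform import Rotation as R
def cam(n,save=None):
    p=vision.read_camera(n)
    if save: cv2.imwrite('pics/'+save+'.png',cv2.resize(p['pixels'][:,:,::-1],(800,600)))
    return p
def rays(p,uv):
    uv=np.atleast_2d(np.array(uv,float)); K=p['mtx']
    d=np.stack([(uv[:,0]-K[0,2])/K[0,0],(uv[:,1]-K[1,2])/K[1,1]],1)
    s=d.copy()
    for _ in range(20):
        r2=(s**2).sum(1,keepdims=True); s=d/(1+p['k1']*r2)
    return np.c_[s[:,0],-s[:,1],-np.ones(len(s))]
def atz(p,uv,z):
    T=p['T']; r=rays(p,uv)@T[:3,:3].T; o=T[:3,3]
    return o+r*((z-o[2])/r[:,2])[:,None]
def atd(p,uv):
    uv=np.atleast_2d(np.array(uv)); d=p['depth'][np.round(uv[:,1]).astype(int),np.round(uv[:,0]).astype(int)]
    return (rays(p,uv)*d[:,None])@p['T'][:3,:3].T+p['T'][:3,3]
def cloud(p,mask=None):
    m=(p['depth']>0) if mask is None else (mask&(p['depth']>0))
    v,u=np.nonzero(m); return atd(p,np.c_[u,v])
def proj(p,X):
    X=np.atleast_2d(X); c=(X-p['T'][:3,3])@p['T'][:3,:3]
    s=np.c_[c[:,0]/-c[:,2],-c[:,1]/-c[:,2]]; s=s*(1+p['k1']*(s**2).sum(1,keepdims=True))
    K=p['mtx']; return np.c_[s[:,0]*K[0,0]+K[0,2],s[:,1]*K[1,1]+K[1,2]]
def st():
    s=get_state(); q=s['orientation']; Rm=R.from_quat([q[1],q[2],q[3],q[0]]).as_matrix()
    return s,np.array(s['tcp_pos']),Rm
E
python3 - <<'E'
from h import *
s,t,Rm=st(); print(s); print(Rm)
for n in('top','scene'):
    p=cam(n,n+'0'); print(n,p['T'],p['mtx'],p['k1'])
    for l in ['fixture','shoe1_grip','shoe2_grip','pin1_mid','rack','valve_base','valve_tip','driver','spanner','bearing','coupling','oilcan','slug']:
        for r in tip_of(p,l):
            u=r['location']; 
            print(l,round(r['confidence'],2),np.round(u,1),np.round(atd(p,[u])[0],3))
E
```

```text
pics
{'clock': 0.0, 'joint_pos': array([-1.32158864e+00,  3.13981964e-01,  4.49778243e-02,  1.30363375e+00,
       -5.64171014e-06,  1.43118121e+00]), 'qvel': array([-0.00062643, -0.00121463,  0.00012042, -0.00042185, -0.00030772,
       -0.00043376]), 'tau': array([ 6.70564968e-04, -4.80630398e+01,  2.98531759e+01,  1.93870609e-02,
        1.28771626e-04,  3.35917875e-06]), 'tcp_pos': array([ 0.21783246, -0.53157202,  0.23041892]), 'orientation': array([-9.19245429e-04,  9.81161134e-01,  1.93188976e-01, -5.32468036e-05]), 'wrist_force': array([0.12368333, 0.68001009, 0.20838197]), 'ft_torque': array([-0.00167175, -0.00495924,  0.05008303]), 'finger_gap': 0.08528475733942573}
[[ 9.25356034e-01  3.79098931e-01 -4.59663554e-04]
 [ 3.79099127e-01 -9.25354349e-01  1.78328238e-03]
 [ 2.50688777e-04 -1.82442917e-03 -9.99998304e-01]]
top [[-7.12210002e-04  9.98986721e-01 -4.50002676e-02  4.90265451e-01]
 [-9.99991475e-01 -8.94512205e-04 -4.03112901e-03 -2.00265083e-02]
 [-4.06729764e-03  4.49970130e-02  9.98978842e-01  1.32731307e+00]
 [ 0.00000000e+00  0.00000000e+00  0.00000000e+00  1.000
[... 2105 characters left out ...]
 229.7] [ 0.364 -0.222  0.016]
rack 0.85 [214.9 280. ] [ 0.624 -0.283  0.022]
valve_base 0.78 [295.7 146.6] [0.494 0.378 0.026]
valve_tip 0.57 [299.6 128.8] [0.501 0.386 0.105]
driver 0.72 [248.5 207.9] [0.537 0.004 0.024]
driver 0.51 [227.1 173.5] [0.361 0.118 0.009]
spanner 0.83 [315.3 234.9] [0.768 0.038 0.007]
spanner 0.58 [279.8 202.6] [0.62  0.063 0.046]
spanner 0.48 [339.2 172.8] [0.697 0.345 0.014]
spanner 0.45 [210.2 275.7] [ 0.626 -0.301  0.064]
bearing 0.73 [250.4 156. ] [0.382 0.236 0.022]
bearing 0.26 [227.  175.4] [ 0.36   0.118 -0.001]
coupling 0.63 [340.5 170.8] [0.696 0.358 0.014]
oilcan 0.86 [271.9 273.5] [ 0.745 -0.175  0.025]
slug 0.48 [161.5 234.1] [ 0.363 -0.229  0.001]
```

View pics/top0.png

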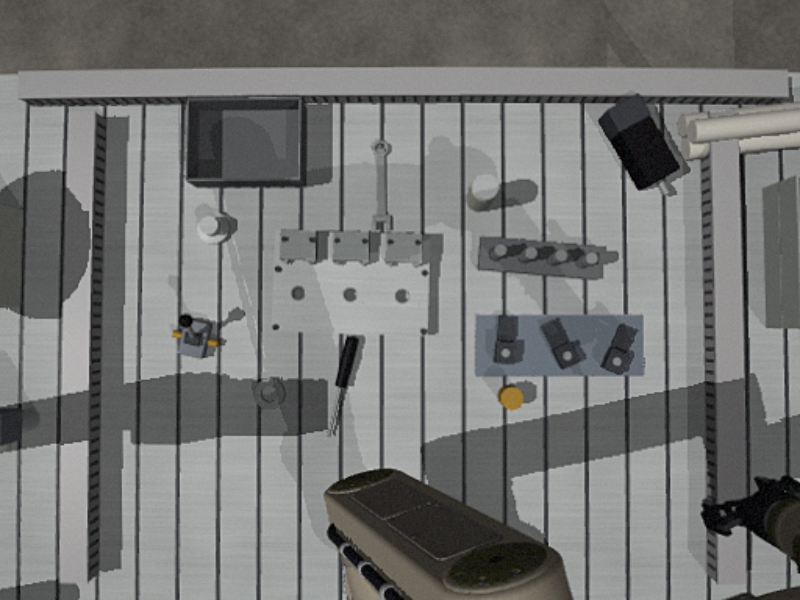

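View pics/scene0.png

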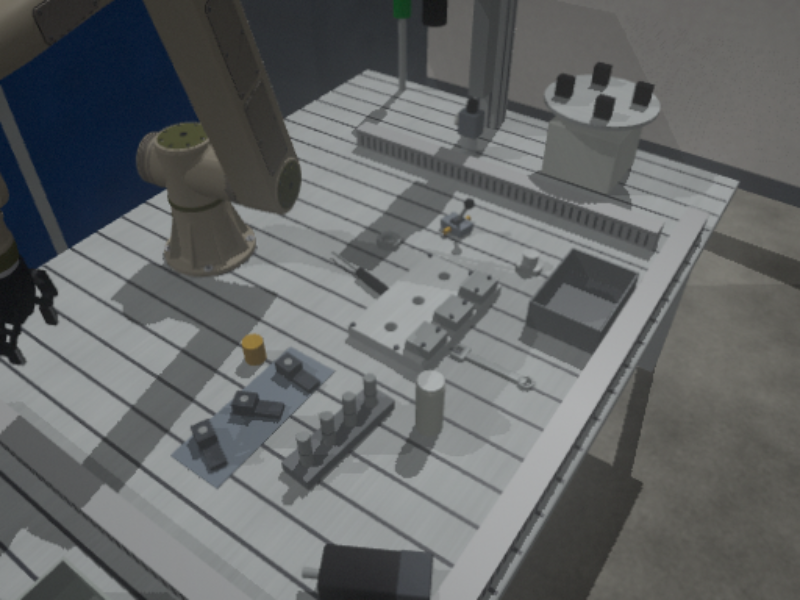

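Run:
```python
from h import *
p=cam('top'); 
im=p['pixels'][:,:,::-1]
def crop(n,u0,u1,v0,v1,k):
    cv2.imwrite('pics/'+n+'.png',cv2.resize(im[v0:v1,u0:u1],None,fx=k,fy=k,interpolation=cv2.INTER_CUBIC))
crop('c_fix',165,295,135,225,6); crop('c_right',295,425,140,265,6); crop('c_valve',95,175,180,260,7)
v,u=np.mgrid[0:384,0:512]; P=atd(p,np.c_[u.ravel(),v.ravel()]).reshape(384,512,3)
np.save('P.npy',P)
def sel(z0,z1,x0,x1,y0,y1): return (P[...,2]>z0)&(P[...,2]<z1)&(P[...,0]>x0)&(P[...,0]<x1)&(P[...,1]>y0)&(P[...,1]<y1)
for nm,a in dict(bed=(.02,.04,.45,.75,-.1,.3),blocks=(.05,.065,.45,.75,-.1,.3),pins=(.08,.12,.5,.7,-.45,-.15),rack=(.018,.033,.5,.7,-.45,-.15),shoetop=(.026,.045,.38,.53,-.42,-.12),tong=(.0105,.022,.38,.53,-.42,-.12),knob=(.085,.13,.4,.6,.3,.45)).items():
    m=sel(*a).astype(np.uint8); n,lab,stt,c=cv2.connectedComponentsWithStats(m)
    for i in range(1,n):
        if stt[i,4]<12: continue
        q=P[lab==i]; r=cv2.minAreaRect((q[:,:2]*1000).astype(np.float32)); print(nm,stt[i,4],np.round(c[i],1),'mean',np.round(q.mean(0)*1000,1),'rect',np.round(r[0],1),np.round(r[1],1),round(r[2],1), 'zmed',np.round(np.median(q[:,2])*1000,1))
print('table z',np.median(P[sel(-.01,.01,.3,.5,-.1,.1)][:,2]))
```

```text
bed 4913 [224.4 186.4] mean [550.6  96.   30. ] rect [568.7  96.7] [301.1 193.7] 88.3 zmed 30.0
bed 27 [224.8 217.4] mean [457.2  94.9  24.3] rect [458.5  94.6] [12.1 24.2] 0.1 zmed 24.7
blocks 445 [190.5 156.1] mean [638.7 193.8  57.3] rect [636.8 194.2] [69.2 59.5] 89.8 zmed 57.3
blocks 442 [224.2 156.9] mean [636.3  94.2  57.2] rect [637.1  94.2] [68.9 56.5] 88.4 zmed 57.2
blocks 437 [257.9 157.9] mean [633.   -5.1  57.7] rect [634.2  -5.3] [65. 57.] 89.9 zmed 57.6
pins 59 [320.1 159.5] mean [ 624.1 -183.4   94. ] rect [ 624.1 -183.5] [22.8 20.3] 88.4 zmed 94.8
pins 60 [339.4 161. ] mean [ 619.7 -238.7   94. ] rect [ 620.1 -239.6] [21.7 22.2] 25.8 zmed 94.6
pins 55 [358.3 162.8] mean [ 614.8 -293.2   93.4] rect [ 615.5 -293.7] [20.3 20.9] 44.8 zmed 94.0
pins 54 [377.1 164.9] mean [ 608.8 -347.    93.8] rect [ 608.5 -347.2] [20.4 18. ] 88.4 zmed 94.9
rack 1245 [343.3 164.6] mean [ 616.3 -262.8   25.1] rect [ 617.7 -267.6] [231.9  64.8] 84.9 zmed 25.1
shoetop 175 [323.3 225.1] mean [ 434.4 -199.7   33.1] rect [ 434.7 -200. ] [36.  41.8] 85.3 zmed 33.0
shoetop 170 [362. 227.] mean [ 428.4 -315.7   33. ] rect [ 428.7 -315.1] [41.8 36.6] 28.0 zmed 32.9
shoetop 138 [392.2 230.7] mean [ 417.4 -406.2   33.3] rect [ 418.3 -410.4] [34.3 43.3] 68.2 zmed 33.3
tong 172 [323.8 209.5] mean [ 480.7 -204.1   15.7] rect [ 480.6 -204. ] [32.7 49.7] 85.3 zmed 15.8
tong 169 [354.3 213.1] mean [ 469.6 -296.5   15.4] rect [ 463.4 -300.2] [64.7 32.4] 24.0 zmed 14.9
tong 30 [392.8 218.7] mean [ 452.6 -413.6   15.5] rect [ 452.2 -414.8] [11.8 40.4] 63.8 zmed 15.3
knob 57 [118.3 204.5] mean [495.6 391.6 102.4] rect [495.2 392.4] [20.2 24.3] 72.3 zmed 102.1
table z 0.00011808362176823906
```

View pics/c_fix.png

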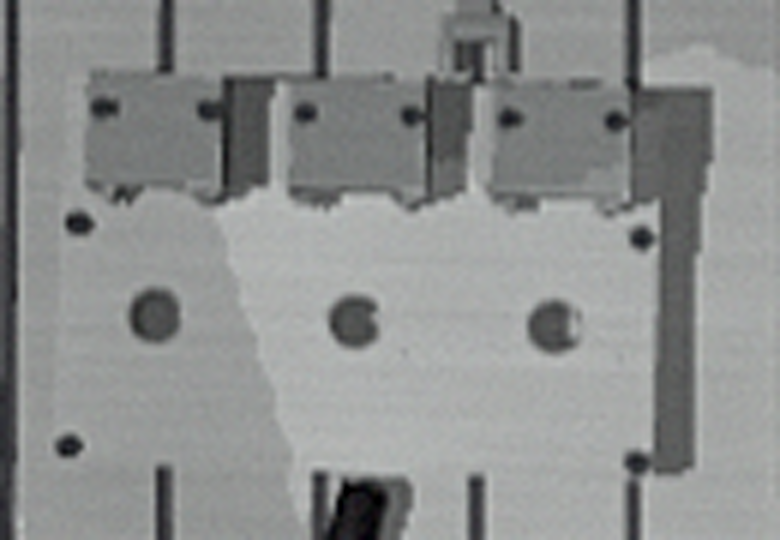

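View pics/c_right.png

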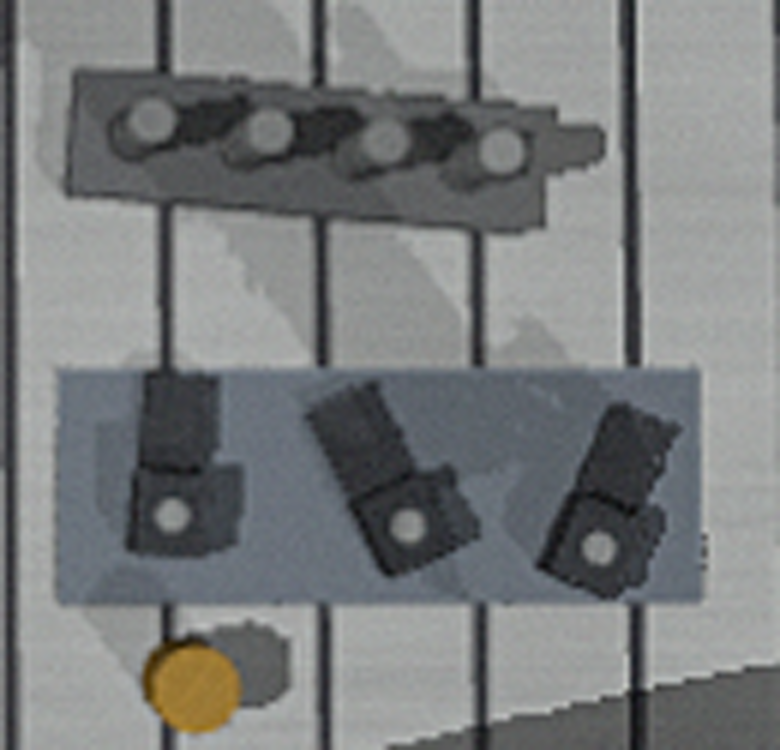

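View pics/c_valve.png

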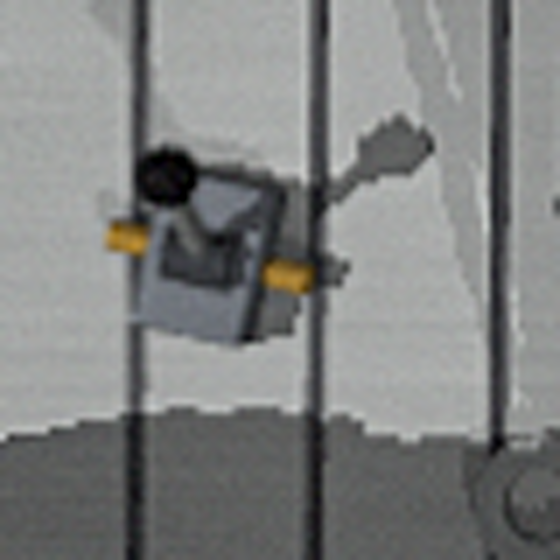

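Run:
```python
from h import *
p=cam('top'); g=cv2.cvtColor(p['pixels'],cv2.COLOR_RGB2GRAY)
for c in [(190.8,187.7),(224.2,188.5),(257.3,189.3)]:
    u,v=map(int,np.round(c)); w=g[v-8:v+9,u-8:u+9].astype(float); 
    yy,xx=np.mgrid[v-8:v+9,u-8:u+9]; bg=np.median(w); wt=np.clip(bg-25-w,0,40)
    m=(yy-v)**2+(xx-u)**2<49; wt=wt*m
    cc=[(wt*xx).sum()/wt.sum(),(wt*yy).sum()/wt.sum()]; print(np.round(cc,2),atz(p,[cc],.030)[0]*1000)
hp=[206/7+95-.5,256/7+180-.5]; print('hinge',atz(p,[hp],.022))
for t in [(125/7+95-.5,237/7+180-.5),(288/7+95-.5,275/7+180-.5)]: print(atz(p,[t],.022))
P=cloud(p)
m=(P[:,2]>.085)&(P[:,2]<.13)&(P[:,0]>.45)&(P[:,0]<.55)&(P[:,1]>.35)&(P[:,1]<.44)
q=P[m]; A=np.c_[2*q,np.ones(len(q))]; s=np.linalg.lstsq(A,(q**2).sum(1),rcond=None)[0]; print('ball',s[:3],q.min(0),q.max(0))
s,t,Rm=st(); print(t,s['clock'])
```

```text
[190.32 187.15] [548.20835668 198.3581482   30.        ]
[223.51 188.1 ] [545.25043045  98.48115356  30.        ]
[256.47 189.09] [ 5.42183680e+02 -4.51895482e-01  3.00000000e+01]
hinge [[0.46108832 0.40102227 0.022     ]]
[[0.46925173 0.43657641 0.022     ]]
[[0.4529377 0.3651427 0.022    ]]
ball [0.49569838 0.39406465 0.09683855] [0.48289021 0.38314792 0.09128109] [0.50860655 0.40124922 0.10961188]
[ 0.21796975 -0.5321221   0.23131162] 1.5
```

```bash
cat >> h.py <<'E'
import sys
def plan(x,y,z,psi=None,hand=None,step=4.5,n=None,rnd=2):
    """target TCP in mm, psi deg (tool x heading), tool down. prints rows"""
    s,t,Rm=st(); tgt=np.array([x,y,z],float)/10; p=t*100
    cur=np.degrees(np.arctan2(Rm[1,0],Rm[0,0]))
    dpsi=0 if psi is None else (psi-cur+180)%360-180
    tilt=R.from_matrix(Rm)
    dist=np.linalg.norm(tgt-p); k=n or max(int(np.ceil(dist/step)),int(np.ceil(abs(dpsi)/8.4)),1)
    # full goal orientation
    a=np.radians(cur+dpsi); G=np.array([[np.cos(a),np.sin(a),0],[np.sin(a),-np.cos(a),0],[0,0,-1]])
    hnd=round(s['finger_gap']*100,2) if hand is None else hand
    rows=[]; Rc=Rm.copy(); pc=p.copy()
    for i in range(k):
        d=np.round(Rc.T@((tgt-pc)/(k-i)),rnd); rv=np.round(R.from_matrix(Rc.T@G).as_rotvec(degrees=True)/(k-i),1)
        rows.append([float(v) for v in d]+[float(v) for v in rv]+[hnd])
        pc=pc+Rc@d; Rc=Rc@R.from_rotvec(rv,degrees=True).as_matrix()
    print('t',round(s['clock'],1),'tcp',np.round(t*1000,1),'psi',round(cur,1),'gap',round(s['finger_gap']*1000,1),'F',np.round(s['wrist_force'],1))
    for i in range(0,k,5): print(str(rows[i:i+5]).replace(' ','').replace('-0.0,','0,').replace('.0,',','))
E
cat > plan.py <<'E'
from h import *
a=[float(v) for v in sys.argv[1:]]
plan(*a[:3],psi=a[3] if len(a)>3 else None,hand=a[4] if len(a)>4 else None,step=a[5] if len(a)>5 else 4.5)
E
cat > s.py <<'E'
from h import *
s,t,Rm=st();print('t',round(s['clock'],1),'tcp',np.round(t*1000,1),'psi',round(np.degrees(np.arctan2(Rm[1,0],Rm[0,0])),1),'gap',round(s['finger_gap']*1000,1),'F',np.round(s['wrist_force'],1),'q',np.round(s['joint_pos'],2))
E
python3 plan.py 549 381 200 167 0
```

```text
t 1.5 tcp [ 218.  -532.1  231.3] psi 22.3 gap 85.3 F [ 0.5 -0.  -0.4]
[[2.97,-3.27,0.14,0,0,-6.6,0.0],[3.32,-2.91,0.14,0,0,-6.6,0.0],[3.63,-2.51,0.14,0,0,-6.6,0.0],[3.9,-2.07,0.14,0,0,-6.6,0.0],[4.11,-1.61,0.14,0,0,-6.6,0.0]]
[[4.27,-1.13,0.14,0,0,-6.6,0.0],[4.37,-0.63,0.14,0,0,-6.6,0.0],[4.41,-0.12,0.14,0,0,-6.6,0.0],[4.4,0.39,0.14,0,0,-6.6,0.0],[4.32,0.89,0.14,0,0,-6.6,0.0]]
[[4.19,1.38,0.14,0,0,-6.6,0.0],[4.01,1.85,0.14,0,0,-6.6,0.0],[3.77,2.3,0.14,0,0,-6.6,0.0],[3.48,2.72,0.15,0,0,-6.5,0.0],[3.15,3.09,0.14,0,0,-6.6,0.0]]
[[2.77,3.44,0.15,0,0,-6.5,0.0],[2.37,3.73,0.14,0,0,-6.6,0.0],[1.92,3.97,0.15,0,0,-6.5,0.0],[1.46,4.17,0.14,0,0,-6.6,0.0],[0.97,4.31,0.15,0,0,-6.5,0.0]]
[[0.48,4.39,0.14,0,0,-6.6,0.0],[-0.03,4.41,0.15,0,0,-6.5,0.0]]
```

```bash
python3 -m inch '[[3,-3.25,0.1,0,0,-6.6,0],[3.3,-2.9,0.1,0,0,-6.6,0],[3.6,-2.5,0.1,0,0,-6.6,0],[3.9,-2.1,0.1,0,0,-6.6,0],[4.1,-1.6,0.1,0,0,-6.6,0]]' 
python3 -m inch '[[4.3,-1.1,0.1,0,0,-6.6,0],[4.4,-0.6,0.1,0,0,-6.6,0],[4.4,-0.1,0.1,0,0,-6.6,0],[4.4,0.4,0.1,0,0,-6.6,0],[4.3,0.9,0.1,0,0,-6.6,0]]'
python3 -m inch '[[4.2,1.4,0.15,0,0,-6.6,0],[4,1.85,0.15,0,0,-6.6,0],[3.8,2.3,0.15,0,0,-6.6,0],[3.5,2.7,0.15,0,0,-6.5,0],[3.15,3.1,0.15,0,0,-6.6,0]]'
python3 plan.py 549 381 190 167 0
```

```text
clock: 2.0
tcp_pos: [0.2933, -0.3234, 0.2263]
orientation: [0.0, 0.885, 0.466, 0.0]
wrist_force: [0.4, 0.2, 0.9]
finger_gap: 0.0126
clock: 2.5
tcp_pos: [0.3698, -0.1161, 0.2216]
orientation: [0.001, 0.716, 0.698, 0.0]
wrist_force: [0.5, -0.8, -0.3]
finger_gap: -0.0
clock: 3.0
tcp_pos: [0.445, 0.0922, 0.214]
orientation: [0.0, 0.489, 0.872, 0.0]
wrist_force: [1.1, -1.0, 0.4]
finger_gap: -0.0002
t 3.0 tcp [445.   92.2 214. ] psi 121.5 gap -0.2 F [ 1.1 -1.   0.4]
[[2.74,3.42,0.34,0,0,-6.5,0.0],[2.34,3.71,0.34,0,0,-6.5,0.0],[1.91,3.95,0.35,0,0,-6.5,0.0],[1.44,4.14,0.34,0,0,-6.5,0.0],[0.97,4.28,0.35,0,0,-6.5,0.0]]
[[0.48,4.36,0.34,0,0,-6.5,0.0],[-0.02,4.38,0.35,0,0.1,-6.5,0.0]]
```

```bash
python3 -m inch '[[2.75,3.4,0.35,0,0,-6.5,0],[2.35,3.7,0.35,0,0,-6.5,0],[1.9,3.95,0.35,0,0,-6.5,0],[1.45,4.15,0.35,0,0,-6.5,0],[0.95,4.3,0.35,0,0,-6.5,0]]' >/dev/null
python3 -m inch '[[0.5,4.35,0.35,0,0,-6.5,0],[0,4.4,0.35,0,0,-6.5,0]]'
python3 plan.py 551 381 82 167 0
```

```text
clock: 3.7
tcp_pos: [0.55, 0.3807, 0.189]
orientation: [0.0, 0.114, 0.994, -0.0]
wrist_force: [1.5, 0.4, 0.8]
finger_gap: -0.0003
t 3.7 tcp [550.  380.7 189. ] psi 167.0 gap -0.3 F [1.5 0.4 0.8]
[[-0.03,0.02,3.57,0,0,0,0.0],[-0.03,0.01,3.57,0,0,0,0.0],[-0.03,0.02,3.56,0,0,0,0.0]]
```

Run:
```python
from h import *
p=cam('top'); im=p['pixels'][:,:,::-1]
cv2.imwrite('pics/v1.png',cv2.resize(im[140:250,80:200],None,fx=5,fy=5,interpolation=cv2.INTER_CUBIC))
p=cam('scene'); im=p['pixels'][:,:,::-1]
cv2.imwrite('pics/v1s.png',cv2.resize(im[80:200,230:370],None,fx=5,fy=5,interpolation=cv2.INTER_CUBIC))
```

```text
(no output)
```

View pics/v1s.png

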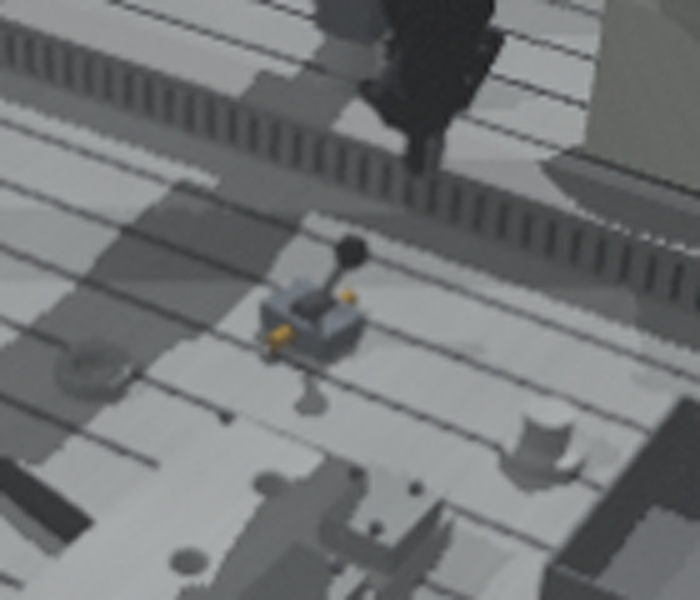

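Closed fingertips (425,165) stand beyond the knob (350,250), on the away side. Lowering and pulling.

```bash
python3 -m inch '[[0,0,3.6,0,0,0,0],[0,0,3.6,0,0,0,0],[0,0,3.6,0,0,0,0]]'
python3 -m inch '[[2.2,0,0,0,0,0,0],[2,0,0,0,0,0,0],[2,0,0,0,0,0,0],[2,0,0,0,0,0,0],[1.5,0,0,0,0,0,0]]'; python3 s.py
```

```text
clock: 4.1
tcp_pos: [0.5496, 0.3786, 0.0805]
orientation: [0.0, 0.116, 0.993, 0.0]
wrist_force: [0.5, 0.1, -0.3]
finger_gap: 0.0001
clock: 4.6
tcp_pos: [0.4544, 0.4007, 0.0815]
orientation: [0.0, 0.116, 0.993, -0.0]
wrist_force: [1.5, -0.1, -1.0]
finger_gap: 0.0002
t 4.6 tcp [454.4 400.7  81.5] psi 166.6 gap 0.2 F [ 1.5 -0.1 -1. ] q [ 0.59  0.45 -0.12  0.99 -0.    0.82]
```

```bash
python3 -m inch '[[0.5,0,0,0,0,0,0],[0.4,0,0,0,0,0,0],[0.3,0,0,0,0,0,0],[0,0,0,0,0,0,0]]'; python3 s.py
```

```text
clock: 5.0
tcp_pos: [0.4458, 0.4035, 0.0815]
orientation: [0.002, 0.117, 0.993, -0.0]
wrist_force: [5.0, -2.4, -0.9]
finger_gap: -0.0003
t 5.0 tcp [445.8 403.5  81.5] psi 166.6 gap -0.3 F [ 5.  -2.4 -0.9] q [ 0.6   0.44 -0.14  0.98 -0.    0.84]
```

Run:
```python
from h import *
p=cam('scene'); im=p['pixels'][:,:,::-1]
cv2.imwrite('pics/v2s.png',cv2.resize(im[80:200,230:370],None,fx=5,fy=5,interpolation=cv2.INTER_CUBIC))
```

```text
(no output)
```

View pics/v2s.png

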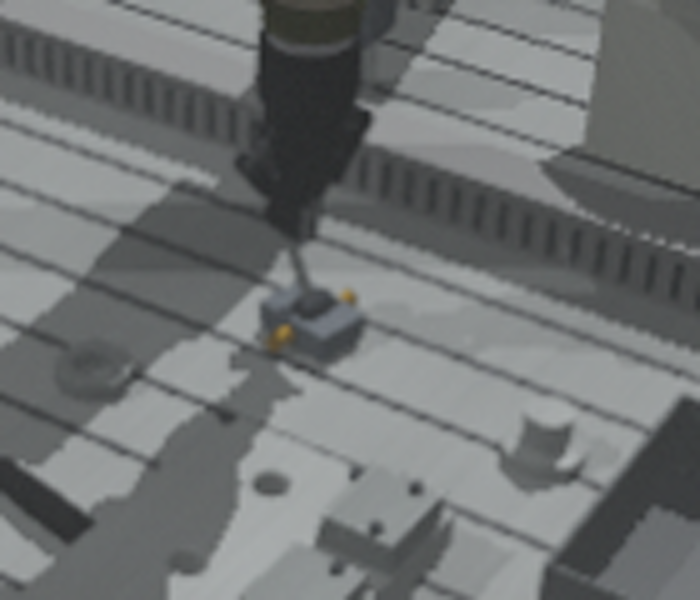

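Force rose to ~5.5 N with the lever leaning at the robot: it's on its vent stop. Next, lift and go to shoe 1.

```bash
python3 -m inch '[[0,0,0,0,0,0,0],[-0.4,0,0,0,0,0,0],[-1,0,-1,0,0,0,0],[-0.5,0,-4.5,0,0,0,5],[0,0,-4.5,0,0,0,5]]'; python3 plan.py 440 -200 170 174.6 5.2
```

```text
clock: 5.55
tcp_pos: [0.4623, 0.3988, 0.1817]
orientation: [-0.001, 0.116, 0.993, -0.001]
wrist_force: [1.1, 0.9, 0.8]
finger_gap: 0.0286
t 5.5 tcp [462.3 398.8 181.7] psi 166.6 gap 28.6 F [1.1 0.9 0.8]
[[-0.83,-4.2,0.09,0,0,-0.6,5.2],[-0.79,-4.21,0.09,0,0,-0.6,5.2],[-0.75,-4.21,0.09,0,0,-0.6,5.2],[-0.7,-4.22,0.09,0,0,-0.6,5.2],[-0.66,-4.23,0.09,0,0,-0.6,5.2]]
[[-0.61,-4.24,0.09,0,0,-0.6,5.2],[-0.57,-4.24,0.09,0,0,-0.5,5.2],[-0.53,-4.25,0.09,0,0,-0.6,5.2],[-0.49,-4.25,0.09,0,0,-0.5,5.2],[-0.45,-4.26,0.09,0,0,-0.6,5.2]]
[[-0.41,-4.26,0.09,0,0,-0.5,5.2],[-0.37,-4.26,0.09,0,0,-0.6,5.2],[-0.32,-4.27,0.08,0,-0.1,-0.5,5.2],[-0.29,-4.27,0.09,-0.1,0,-0.6,5.2]]
```

```bash
python3 -m inch '[[-0.85,-4.2,0.1,0,0,-0.6,5.2],[-0.8,-4.2,0.1,0,0,-0.6,5.2],[-0.75,-4.2,0.1,0,0,-0.6,5.2],[-0.7,-4.2,0.1,0,0,-0.6,5.2],[-0.65,-4.2,0.1,0,0,-0.6,5.2]]' >/dev/null
python3 - <<'E'
from h import *
# lever + shoes check while arm is clear
p=cam('scene'); im=p['pixels'][:,:,::-1]
cv2.imwrite('pics/v3s.png',cv2.resize(im[80:200,230:370],None,fx=5,fy=5,interpolation=cv2.INTER_CUBIC))
E
python3 -m inch '[[-0.6,-4.25,0.1,0,0,-0.6,5.2],[-0.6,-4.25,0.1,0,0,-0.5,5.2],[-0.5,-4.25,0.1,0,0,-0.6,5.2],[-0.5,-4.25,0.1,0,0,-0.5,5.2],[-0.45,-4.25,0.1,0,0,-0.6,5.2]]'; python3 plan.py 440 -200 150 174.6 5.2
```

```text
clock: 6.6
tcp_pos: [0.4471, -0.0294, 0.1723]
orientation: [0.001, 0.065, 0.998, 0.0]
wrist_force: [0.3, 0.4, -0.6]
finger_gap: 0.052
t 6.6 tcp [447.1 -29.4 172.3] psi 172.5 gap 52.0 F [ 0.3  0.4 -0.6]
[[-0.38,-4.25,0.56,0,0,-0.5,5.2],[-0.34,-4.25,0.56,0,0,-0.5,5.2],[-0.31,-4.26,0.55,0,0,-0.5,5.2],[-0.26,-4.26,0.56,0,0.1,-0.6,5.2]]
```

View pics/v3s.png

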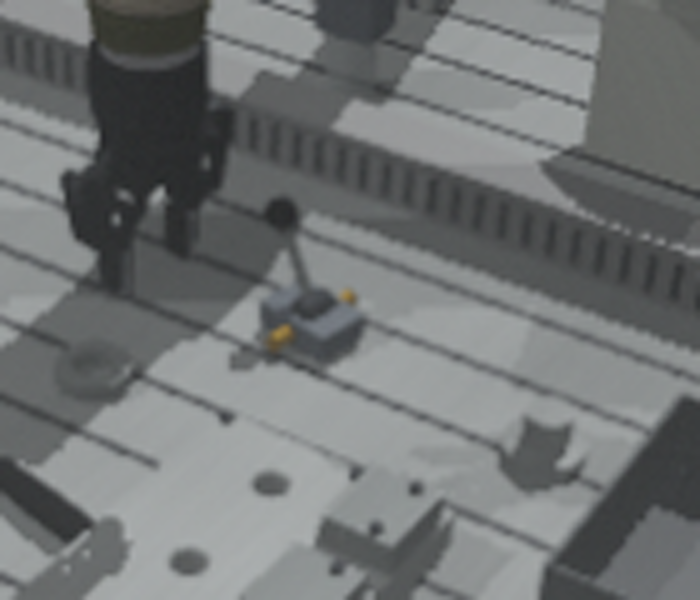

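```bash
cat > shoes.py <<'E'
from h import *
p=cam('top'); v,u=np.mgrid[0:384,0:512]; P=atd(p,np.c_[u.ravel(),v.ravel()]).reshape(384,512,3)
def comp(z0,z1):
    m=((P[...,2]>z0)&(P[...,2]<z1)&(P[...,0]>.3)&(P[...,0]<.56)&(P[...,1]>-.5)&(P[...,1]<-.1)).astype(np.uint8)
    n,l,s,c=cv2.connectedComponentsWithStats(m); return [P[l==i] for i in range(1,n) if s[i,4]>60]
tong=comp(.0105,.022)
for q in comp(.026,.042):
    r=cv2.minAreaRect((q[:,:2]*1000).astype(np.float32)); 
    b=[t for t in tong if np.linalg.norm(t.mean(0)-q.mean(0))<.07]
    d=(b[0].mean(0)-q.mean(0)) if b else np.zeros(3)
    print('grip mean',np.round(q.mean(0)*1000,1),'rect',np.round(r[0],1),np.round(r[1],1),'ang',round(r[2],1),'tongue heading',np.round(np.degrees(np.arctan2(d[1],d[0])),1), len(q), [len(t) for t in b])
E
python3 shoes.py
```

```text
grip mean [ 434.4 -199.7   33.2] rect [ 434.5 -200.3] [36.1 42. ] ang 84.1 tongue heading -5.2 175 [174]
grip mean [ 428.4 -315.6   33.1] rect [ 429.1 -315.1] [40.8 36.3] ang 25.3 tongue heading 23.9 168 [173]
grip mean [ 417.6 -411.7   32.8] rect [ 417.2 -412.7] [39.4 42.2] ang 65.4 tongue heading -22.8 181 [178]
```

```bash
python3 -m inch '[[-0.4,-4.25,0.6,0,0,-0.5,5.2],[-0.35,-4.25,0.6,0,0,-0.5,5.2],[-0.3,-4.25,0.6,0,0,-0.5,5.2],[-0.25,-4.25,0.6,0,0,-0.6,5.2],[0,0,0,0,0,0,5.2]]'; python3 plan.py 440 -200.5 9 174.7 5.2
```

```text
clock: 7.15
tcp_pos: [0.4401, -0.2028, 0.1474]
orientation: [0.001, 0.05, 0.999, -0.001]
wrist_force: [-0.3, 0.3, 0.5]
finger_gap: 0.0518
t 7.2 tcp [ 440.1 -202.8  147.4] psi 174.2 gap 51.8 F [-0.3  0.3  0.5]
[[0.01,0.06,3.46,0,0,-0.1,5.2],[0.01,0.06,3.46,0,0,-0.1,5.2],[0.02,0.07,3.46,0,0,-0.1,5.2],[0.01,0.06,3.46,-0.1,0.1,-0.2,5.2]]
```

```bash
python3 -m inch '[[0,0.1,4,0,0,-0.1,5.2],[0,0.05,4,0,0,-0.1,5.2],[0,0.05,3.5,0,0,-0.1,5.2],[0,0.05,1.8,0,0,-0.2,5.2],[0,0,0.5,0,0,0,5.2]]'; python3 -m inch '[[0,0,0,0,0,0,5.2],[0,0,0,0,0,0,3],[0,0,0,0,0,0,3],[0,0,0,0,0,0,3]]' 90; python3 s.py
```

```text
clock: 7.65
tcp_pos: [0.4387, -0.1939, 0.0076]
orientation: [-0.002, 0.043, 0.999, 0.001]
wrist_force: [0.3, 0.6, 0.2]
finger_gap: 0.052
clock: 8.05
tcp_pos: [0.4412, -0.1963, 0.0112]
orientation: [0.001, 0.043, 0.999, -0.001]
wrist_force: [-0.1, -0.3, 6.4]
finger_gap: 0.0342
t 8.1 tcp [ 441.2 -196.3   11.2] psi 175.1 gap 34.2 F [-0.1 -0.3  6.4] q [-0.58  0.32 -0.53  0.71  0.   -0.5 ]
```

```bash
python3 -m inch '[[0,0,-0.3,0,0,0,3],[0,0,0,0,0,0,3]]';  python3 - <<'E'
from h import *
p=cam('scene'); im=p['pixels'][:,:,::-1]
cv2.imwrite('pics/g1.png',cv2.resize(im[180:320,100:240],None,fx=4.2,fy=4.2,interpolation=cv2.INTER_CUBIC))
E
python3 s.py
```

```text
clock: 8.25
tcp_pos: [0.4402, -0.1956, 0.013]
orientation: [0.0, 0.043, 0.999, -0.0]
wrist_force: [0.4, 0.3, -2.8]
finger_gap: 0.0342
t 8.3 tcp [ 439.9 -195.5   12.6] psi 175.1 gap 34.4 F [-0.6 -0.2 -4.3] q [-0.59  0.32 -0.53  0.72  0.   -0.5 ]
```

View pics/g1.png

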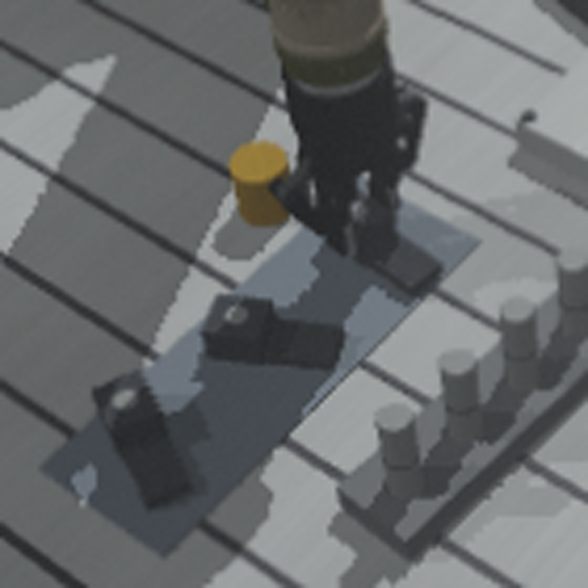

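```bash
python3 -m inch '[[0,0,-1.5,0,0,0,3],[0,0,-3,0,0,0,3],[0,0,-3.5,0,0,0,3],[0,0,-2,0,0,0,3]]' 100;  python3 - <<'E'
from h import *
p=cam('top'); im=p['pixels'][:,:,::-1]
cv2.imwrite('pics/g2.png',cv2.resize(im[170:270,270:390],None,fx=6,fy=6,interpolation=cv2.INTER_CUBIC))
E
python3 plan.py 522.7 0.1 90 178.3 3
```

```text
clock: 8.7
tcp_pos: [0.4405, -0.1958, 0.1144]
orientation: [0.001, 0.043, 0.999, -0.001]
wrist_force: [0.7, -0.2, -2.8]
finger_gap: 0.034
t 8.8 tcp [ 441.9 -196.7  116.9] psi 175.1 gap 34.4 F [ 1.8 -0.8 -1. ]
[[-1.27,4.06,0.53,0,0.1,-0.6,3.0],[-1.31,4.05,0.53,0,0.1,-0.7,3.0],[-1.36,4.03,0.53,-0.1,0,-0.6,3.0],[-1.41,4.02,0.54,0,0.1,-0.7,3.0],[-1.46,4,0.54,-0.1,0,-0.6,3.0]]
```

View pics/g2.png

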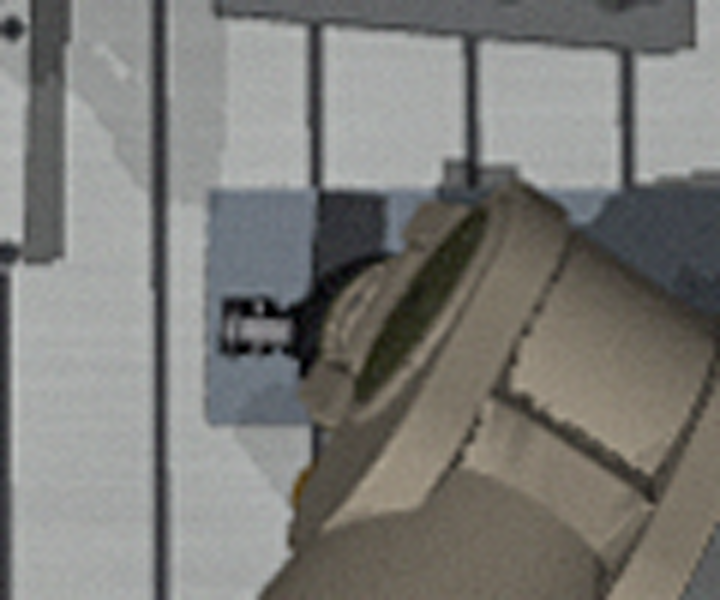

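```bash
cat > tong.py <<'E'
from h import *
# tongue of held shoe: points near expected tongue-top height ahead of tcp
def tongue(n='top',off=8.2):
    p=cam(n); s,t,Rm=st(); zt=t[2]-off/1000+.012
    P=cloud(p); d=P-t; psi=np.arctan2(Rm[1,0],Rm[0,0])+np.pi
    a=np.array([np.cos(psi),np.sin(psi)]); b=np.array([-a[1],a[0]])
    X=d[:,:2]@a; Y=d[:,:2]@b
    m=(np.abs(P[:,2]-zt)<.006)&(X>.012)&(X<.09)&(np.abs(Y)<.04)
    q=np.c_[X[m],Y[m]]*1000; 
    print(n,'n',m.sum(),'z',np.round(P[m,2].mean()*1000,1),'exp',round(zt*1000,1),'tcp',np.round(t*1000,1))
    print(' X max',np.round(np.percentile(q[:,0],[95,99,100]),1),'Y',np.round(np.percentile(q[:,1],[0,2,50,98,100]),1))
    for lo in range(15,75,10):
        k=(q[:,0]>lo)&(q[:,0]<lo+10)
        if k.sum()>4: print('  X',lo,'Y mid',np.round((q[k,1].min()+q[k,1].max())/2,1),'w',np.round(np.ptp(q[k,1]),1),k.sum(), 'z',np.round(P[m][k,2].mean()*1000,1))
for n in ('top','scene'): tongue(n)
E
python3 tong.py
```

```text
top n 138 z 120.6 exp 118.8 tcp [ 441.7 -196.6  115. ]
 X max [63.1 64.7 65. ] Y [-18.  -17.1   0.5  13.4  13.8]
  X 15 Y mid 11.4 w 4.9 5 z 120.1
  X 25 Y mid 4.2 w 16.1 16 z 120.3
  X 35 Y mid -2.3 w 31.3 36 z 121.2
  X 45 Y mid -1.9 w 30.7 42 z 120.6
  X 55 Y mid -2.2 w 28.3 38 z 120.2
scene n 183 z 118.7 exp 116.9 tcp [ 440.7 -196.   113.1]
 X max [67.9 70.  71.1] Y [-21.7 -19.5  -3.8  14.8  22. ]
  X 15 Y mid -4.3 w 34.7 37 z 118.9
  X 25 Y mid -0.9 w 33.2 29 z 118.8
  X 35 Y mid -3.1 w 29.9 28 z 119.3
  X 45 Y mid -2.8 w 33.2 30 z 119.0
  X 55 Y mid -0.3 w 35.5 31 z 119.0
  X 65 Y mid -1.9 w 30.3 24 z 117.0
```

```bash
python3 -m inch '[[-1.3,4.3,0.5,0,0,-0.6,3],[-1.35,4.1,0.5,0,0,-0.7,3],[-1.4,4,0.5,0,0,-0.6,3],[-1.4,4,0.5,0,0,-0.7,3],[-1.45,4,0.5,0,0,-0.6,3]]'; python3 -m inch '[[0,0,0,0,0,0,3],[0,0,0,0,0,0,3]]'; python3 plan.py 522.7 2.1 60 178.3 3; for i in 1 2 3; do python3 -m inch '[[0,0,0,0,0,0,3]]'|grep tcp; done; python3 tong.py
```

```text
clock: 9.35
tcp_pos: [0.5206, 0.0055, 0.0847]
orientation: [-0.002, 0.015, 1.0, 0.0]
wrist_force: [1.2, -0.9, -3.7]
finger_gap: 0.0343
clock: 9.55
tcp_pos: [0.5202, 0.005, 0.085]
orientation: [-0.002, 0.014, 1.0, 0.0]
wrist_force: [0.6, -0.7, -3.9]
finger_gap: 0.034
t 9.6 tcp [520.2   5.   85. ] psi 178.4 gap 34.0 F [ 0.6 -0.7 -3.9]
[[-0.27,-0.28,2.49,0,-0.2,0.1,3.0]]
tcp_pos: [0.5205, 0.0034, 0.0859]
tcp_pos: [0.521, 0.0027, 0.0867]
tcp_pos: [0.5214, 0.0027, 0.0872]
top n 0 z nan exp 91.1 tcp [521.6   2.7  87.3]tong.py:10: RuntimeWarning: Mean of empty slice.
  print(n,'n',m.sum(),'z',np.round(P[m,2].mean()*1000,1),'exp',round(zt*1000,1),'tcp',np.round(t*1000,1))
  ret = ret.dtype.type(ret / rcount)
Traceback (most recent call last):
  File "tong.py", line 15, in <module>
    for n in ('top','scene'): tongue(n)
                              ~~~~~~^^^
  File "tong.py", line 11, in tongue
    print(' X max',np.round(np.percentile(q[:,0],[95,99,100]),1),'Y',np.round(np.percentile(q[:,1],[0,2,50,98,100]),1))
                            ~~~~~~~~~~~~~^^^^^^^^^^^^^^^^^^^^
IndexError: index -1 is out of bounds for axis 0 with size 0
```

```bash
python3 - <<'E'
from h import *
a=cam('top')['pixels'][120:230,180:330,::-1]; b=cam('scene')['pixels'][130:270,180:330,::-1]
cv2.imwrite('pics/g3.png',np.vstack([cv2.resize(a,(480,352)),cv2.resize(b,(480,448))])[:600*2])
E
python3 s.py
```

```text
t 10.0 tcp [521.7   3.   87.5] psi 178.2 gap 33.8 F [ 0.8  0.5 -3. ] q [-0.15  0.3  -0.34  0.93 -0.   -0.12]
```

View pics/g3.png

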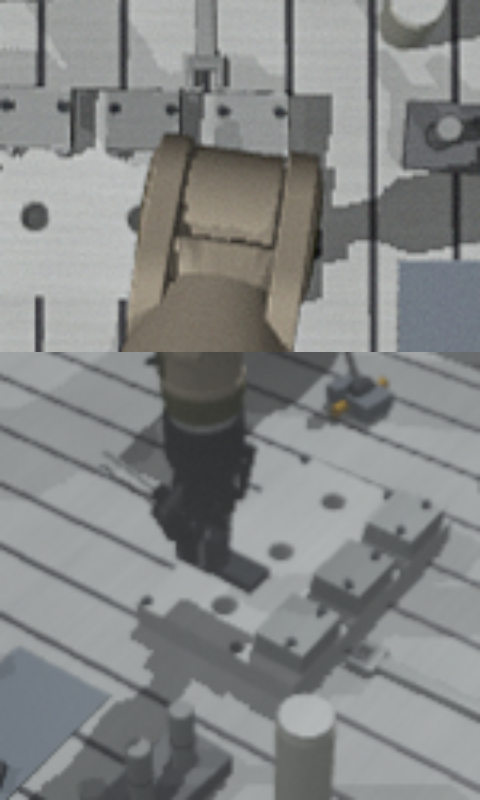

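```bash
sed -i "s/^for n in.*/for n in sys.argv[1:] or ['scene']: tongue(n,7.0)/" tong.py; python3 tong.py scene
python3 - <<'E'
from h import *
p=cam('scene'); v,u=np.mgrid[0:384,0:512]; P=atd(p,np.c_[u.ravel(),v.ravel()]).reshape(384,512,3)
m=((P[...,2]>.053)&(P[...,2]<.062)&(P[...,0]>.59)&(P[...,0]<.69)&(P[...,1]>-.06)&(P[...,1]<.25)).astype(np.uint8)
n,l,s,c=cv2.connectedComponentsWithStats(m)
for i in range(1,n):
    if s[i,4]>100: q=P[l==i]; r=cv2.minAreaRect((q[:,:2]*1000).astype(np.float32)); print(s[i,4],np.round(r[0],1),np.round(r[1],1),round(r[2],1),np.median(q[:,2]))
g=cv2.cvtColor(p['pixels'],cv2.COLOR_RGB2GRAY).astype(float)
for X in ([.5452,.0985,.03],[.5482,.1984,.03],[.5422,-.0005,.03]):
    c=proj(p,X)[0]; 
    for it in range(5):
        U,V=np.round(c).astype(int); yy,xx=np.mgrid[V-8:V+9,U-8:U+9]; w=g[V-8:V+9,U-8:U+9]; wt=np.clip(np.percentile(w,70)-20-w,0,40)*(((yy-c[1])/5.5)**2+((xx-c[0])/7.5)**2<1); c=np.array([(wt*xx).sum()/wt.sum(),(wt*yy).sum()/wt.sum()])
    print(np.round(c,1),np.round(atz(p,[c],.03)[0]*1000,1))
E
```

```text
scene n 150 z 91.7 exp 92.5 tcp [521.8   3.1  87.5]
 X max [67.2 68.9 71. ] Y [-22.7 -18.3  -2.4  15.3  16.4]
  X 15 Y mid -1.5 w 33.5 29 z 92.5
  X 25 Y mid -0.7 w 33.6 23 z 92.4
  X 35 Y mid -0.8 w 33.4 29 z 91.6
  X 45 Y mid -2.0 w 32.1 22 z 91.3
  X 55 Y mid -3.4 w 32.6 25 z 91.3
  X 65 Y mid -0.2 w 33.2 16 z 90.8
224 [643.1 195.3] [73.8 58.1] 87.3 0.05822845684934447
260 [639.8  96.2] [73.3 55.6] 89.0 0.05822291365114185
287 [638.3  -4. ] [72.6 56.1] 89.1 0.05829966966296307
[267.3 192. ] [548.6  97.6  30. ]
[283.7 176.4] [551.4 198.   30. ]
[246.6 211.4] [544.4 -17.4  30. ]
```

```bash
python3 -m inch '[[0,-0.12,2,0,0,0,3],[0,0,1.8,0,0,0,3],[0,0,0.6,0,0,0,3],[0,0,0.2,0,0,0,3],[0,0,0,0,0,0,3]]'; python3 -m inch '[[0,0,0,0,0,0,3],[0,0,0,0,0,0,3],[0,0,0,0,0,0,3]]'; python3 tong.py; python3 plan.py 540 1.3 40.3 178.3 3
```

```text
clock: 10.6
tcp_pos: [0.522, 0.0025, 0.0416]
orientation: [0.0, 0.015, 1.0, -0.0]
wrist_force: [-1.1, -0.1, -4.0]
finger_gap: 0.034
clock: 10.9
tcp_pos: [0.5222, 0.0025, 0.0419]
orientation: [0.001, 0.015, 1.0, -0.0]
wrist_force: [-0.4, -0.6, -2.1]
finger_gap: 0.0339
scene n 156 z 46.2 exp 46.8 tcp [522.1   2.5  41.8]
 X max [67.9 88.4 89.8] Y [-37.8 -35.2  -3.9  16.   22.8]
  X 15 Y mid -1.7 w 34.1 26 z 47.0
  X 25 Y mid -0.9 w 33.9 26 z 46.8
  X 35 Y mid -2.3 w 36.4 26 z 45.2
  X 45 Y mid -0.5 w 35.9 24 z 46.3
  X 55 Y mid -1.0 w 33.6 23 z 46.1
  X 65 Y mid -3.7 w 29.0 14 z 45.5
t 10.9 tcp [522.1   2.5  41.8] psi 178.3 gap 33.9 F [-0.1  0.3 -3.4]
[[-1.79,-0.07,0.15,0,0.1,0,3.0]]
```

```bash
python3 -m inch '[[-1,-0.05,0.1,0,0,0,3],[-0.6,0,0,0,0,0,3],[-0.4,0,0,0,0,0,3],[-0.3,0,0,0,0,0,3],[-0.3,0,0,0,0,0,3]]';python3 -m inch '[[-0.3,0,0,0,0,0,3],[-0.3,0,0,0,0,0,3],[0,0,0,0,0,0,3]]'; python3 s.py
```

```text
clock: 11.45
tcp_pos: [0.5479, 0.0012, 0.0401]
orientation: [-0.0, 0.015, 1.0, -0.0]
wrist_force: [-1.7, -0.1, -2.3]
finger_gap: 0.0344
clock: 11.75
tcp_pos: [0.5541, 0.0007, 0.0402]
orientation: [0.0, 0.015, 1.0, -0.0]
wrist_force: [0.5, -2.7, -2.9]
finger_gap: 0.0342
t 11.8 tcp [554.1   0.7  40.2] psi 178.3 gap 34.2 F [ 0.5 -2.7 -2.9] q [-0.14  0.4  -0.32  0.85 -0.   -0.11]
```

```bash
python3 -m inch '[[-0.5,-0.05,0,0,0,0,3],[-0.5,-0.03,0,0,0,0,3],[-0.5,0,0,0,0,0,3],[-0.5,0,0,0,0,0,3],[-0.3,0,0,0,0,0,3]]'; python3 -m inch '[[0,0,0,0,0,0,3],[0,0,0,0,0,0,3]]';python3 s.py
```

```text
clock: 12.25
tcp_pos: [0.5775, -0.0004, 0.0403]
orientation: [0.0, 0.015, 1.0, -0.0]
wrist_force: [0.3, -0.5, -3.1]
finger_gap: 0.0339
clock: 12.45
tcp_pos: [0.5769, -0.0004, 0.0403]
orientation: [0.0, 0.015, 1.0, -0.0]
wrist_force: [0.1, -0.4, -3.7]
finger_gap: 0.0339
t 12.4 tcp [ 5.769e+02 -4.000e-01  4.030e+01] psi 178.3 gap 33.9 F [ 0.1 -0.4 -3.7] q [-0.14  0.44 -0.26  0.87 -0.   -0.11]
```

```bash
python3 -m inch '[[-0.3,0,0.05,0,0,0,3],[-0.2,0,0.05,0,0,0,3],[-0.1,0,0,0,0,0,3],[-0.1,0,0,0,0,0,3]]';python3 s.py
```

```text
clock: 12.85
tcp_pos: [0.5836, -0.0006, 0.0392]
orientation: [-0.0, 0.015, 1.0, -0.0]
wrist_force: [-1.1, -0.3, -2.8]
finger_gap: 0.0341
t 12.8 tcp [583.6  -0.6  39.2] psi 178.3 gap 34.1 F [-1.1 -0.3 -2.8] q [-0.14  0.45 -0.24  0.88 -0.   -0.11]
```

```bash
python3 -m inch '[[-0.1,0,0,0,0,0,3],[-0.1,0,0,0,0,0,3],[-0.1,0,0,0,0,0,3]]';python3 s.py;python3 -m inch '[[-0.1,0,0,0,0,0,3],[0,0,0,0,0,0,3]]'
```

```text
clock: 13.15
tcp_pos: [0.5849, -0.0006, 0.039]
orientation: [-0.002, 0.015, 1.0, -0.0]
wrist_force: [-5.9, -0.2, 0.1]
finger_gap: 0.0342
t 13.2 tcp [584.9  -0.6  39. ] psi 178.3 gap 34.2 F [-5.9 -0.2  0.1] q [-0.14  0.46 -0.23  0.88 -0.   -0.11]
clock: 13.35
tcp_pos: [0.5849, -0.0006, 0.0387]
orientation: [-0.003, 0.015, 1.0, -0.0]
wrist_force: [-6.8, -1.3, -0.1]
finger_gap: 0.0339
```

```bash
python3 -m inch '[[0,0,0.1,0,0,0,3],[0,0,0,0,0,0,4.6],[0,0,0,0,0,0,4.8],[0,0,0,0,0,0,4.8],[0,0,-0.3,0,0,0,4.8]]';python3 s.py; python3 -m inch '[[0,0,-3,0,0,0,4.8],[0,0,-4,0,0,0,5.2],[2,-4,0,0,0,0,5.2],[2,-4.5,0,0,0,0,5.2],[2,-4.5,0,0,0,0,5.2]]'; python3 shoes.py
python3 - <<'E'
from h import *
a=cam('top'); v,u=np.mgrid[0:384,0:512]; P=atd(a,np.c_[u.ravel(),v.ravel()]).reshape(384,512,3)
m=(P[...,2]>.0585)&(P[...,2]<.064)&(P[...,0]>.54)&(P[...,0]<.61)&(P[...,1]>-.04)&(P[...,1]<.03)
q=P[m]; r=cv2.minAreaRect((q[:,:2]*1000).astype(np.float32)); print('home shoe block',len(q),np.round(r[0],1),np.round(r[1],1),round(r[2],1),q[:,2].mean())
b=cam('scene')
cv2.imwrite('pics/g4.png',np.vstack([cv2.resize(a['pixels'][120:230,180:330,::-1],(480,352)),cv2.resize(b['pixels'][150:270,200:330,::-1],(480,440))]))
E
```

```text
clock: 13.85
tcp_pos: [0.5881, -0.0007, 0.0414]
orientation: [0.0, 0.015, 1.0, -0.0]
wrist_force: [0.1, -0.3, 0.9]
finger_gap: 0.0483
t 13.8 tcp [588.1  -0.7  41.4] psi 178.3 gap 48.3 F [ 0.1 -0.3  0.9] q [-0.14  0.46 -0.23  0.89  0.   -0.11]
clock: 14.35
tcp_pos: [0.5242, -0.1301, 0.1124]
orientation: [0.001, 0.014, 1.0, -0.001]
wrist_force: [1.0, -1.2, -0.2]
finger_gap: 0.0519
grip mean [ 428.5 -315.7   33.4] rect [ 428.7 -315.1] [41.4 36.1] ang 27.0 tongue heading 22.4 167 [148]
grip mean [ 417.5 -411.6   33. ] rect [ 417.7 -411.8] [38.6 42.7] ang 64.4 tongue heading -22.4 182 [178]
home shoe block 136 [583.8  -5.4] [64.6 50.3] 89.9 0.06068854275498823
```

View pics/g4.png

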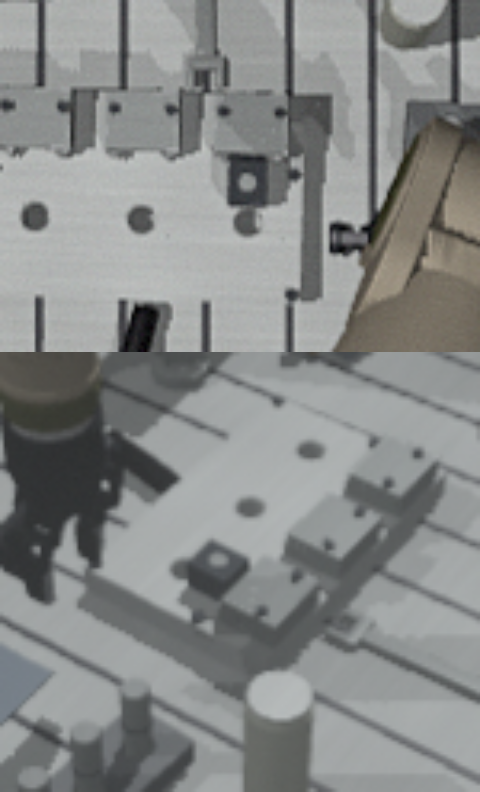

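Shoe 1 sits square and home in pocket 1 (block at (247,180), bore 1 at (247,222) open apart from a shadow). Now shoe 2.

```bash
python3 plan.py 435.6 -311.2 80 205.5 5.2
```

```text
t 14.5 tcp [ 523.5 -131.6  112. ] psi 178.0 gap 52.0 F [ 1.2 -0.6  1. ]
[[1.63,-3.65,0.64,0,0,-5.5,5.2],[1.97,-3.48,0.64,0,0,-5.5,5.2],[2.3,-3.27,0.64,0,0,-5.5,5.2],[2.6,-3.04,0.64,0,0,-5.5,5.2],[2.88,-2.78,0.64,-0.1,0.1,-5.5,5.2]]
```

```bash
python3 -m inch '[[1.65,-3.65,0.6,0,0,-5.5,5.2],[1.95,-3.5,0.6,0,0,-5.5,5.2],[2.3,-3.25,0.6,0,0,-5.5,5.2],[2.6,-3.05,0.6,0,0,-5.5,5.2],[2.9,-2.8,0.6,0,0,-5.5,5.2]]'>/dev/null; python3 -m inch '[[0,0,0,0,0,0,5.2],[0,0,0,0,0,0,5.2],[0,0,0,0,0,0,5.2]]'; python3 plan.py 435.6 -311.2 10 205.5 5.2
```

```text
clock: 15.3
tcp_pos: [0.4377, -0.3082, 0.0815]
orientation: [0.0, -0.224, 0.975, 0.0]
wrist_force: [-0.1, -0.1, -0.8]
finger_gap: 0.0521
t 15.3 tcp [ 437.7 -308.2   81.5] psi -154.2 gap 52.1 F [-0.1 -0.1 -0.8]
[[0.16,-0.09,3.57,0,0,0.2,5.2],[0.16,-0.09,3.58,0,0,0.1,5.2]]
```

```bash
python3 -m inch '[[0.15,-0.1,3.4,0,0,0.2,5.2],[0.15,-0.1,2.4,0,0,0.2,5.2],[0,0,1.1,0,0,0,5.2],[0,0,0.3,0,0,0,5.2],[0,0,0,0,0,0,5.2]]'; python3 -m inch '[[0,0,0,0,0,0,5.2],[0,0,0,0,0,0,3],[0,0,0,0,0,0,3],[0,0,0,0,0,0,3],[0,0,0,0,0,0,3]]' 100; python3 s.py
```

```text
clock: 15.8
tcp_pos: [0.4355, -0.3118, 0.0096]
orientation: [0.0, -0.22, 0.975, -0.0]
wrist_force: [0.5, -0.6, 0.3]
finger_gap: 0.0519
clock: 16.3
tcp_pos: [0.4358, -0.3131, 0.0109]
orientation: [0.001, -0.22, 0.976, -0.001]
wrist_force: [-0.2, 1.7, 5.2]
finger_gap: 0.0339
t 16.3 tcp [ 435.8 -313.1   10.9] psi -154.6 gap 33.9 F [-0.2  1.7  5.2] q [-0.77  0.41 -0.4   0.76  0.   -1.22]
```

```bash
python3 -m inch '[[0,0,-1.5,0,0,0,3],[0,0,-3,0,0,0,3],[0,0,-3.5,0,0,0,3],[0,0,-1.5,0,0,0,3],[0,0,0,0,0,0,3]]'; python3 plan.py 527 101.1 85 178.3 3
```

```text
clock: 16.8
tcp_pos: [0.4363, -0.3139, 0.1071]
orientation: [0.001, -0.22, 0.976, -0.002]
wrist_force: [0.1, -0.5, -3.0]
finger_gap: 0.0338
t 16.8 tcp [ 436.3 -313.9  107.1] psi -154.6 gap 33.8 F [ 0.1 -0.5 -3. ]
[[-2.6,3.36,0.21,0,0,2.7,3.0],[-2.44,3.48,0.21,0,0,2.7,3.0],[-2.27,3.59,0.21,0,0,2.7,3.0],[-2.1,3.69,0.21,0,0,2.7,3.0],[-1.92,3.79,0.21,0,0,2.7,3.0]]
[[-1.74,3.88,0.21,0,0,2.7,3.0],[-1.55,3.95,0.21,-0.1,0.1,2.7,3.0],[-1.37,4.02,0.21,0,0,2.7,3.0],[-1.17,4.08,0.21,-0.1,0.1,2.7,3.0],[-0.98,4.14,0.22,0,0,2.8,3.0]]
```

```bash
python3 -m inch '[[-2.6,3.35,0.2,0,0,2.7,3],[-2.45,3.5,0.2,0,0,2.7,3],[-2.25,3.6,0.2,0,0,2.7,3],[-2.1,3.7,0.2,0,0,2.7,3],[-1.9,3.8,0.2,0,0,2.7,3]]'; python3 -m inch '[[-1.75,3.9,0.2,0,0,2.7,3],[-1.55,3.95,0.2,0,0,2.7,3],[-1.35,4,0.2,0,0,2.7,3],[-1.2,4.1,0.2,0,0,2.7,3],[-1,4.15,0.2,0,0,2.8,3]]';python3 -m inch '[[0,0,0,0,0,0,3],[0,0,0,0,0,0,3],[0,0,0,0,0,0,3],[0,0,0,0,0,0,3]]'; python3 tong.py; python3 plan.py 527 101.1 41 178.3 3
```

```text
clock: 17.3
tcp_pos: [0.4789, -0.1027, 0.0928]
orientation: [-0.001, -0.102, 0.995, 0.0]
wrist_force: [0.8, -0.4, -3.1]
finger_gap: 0.0339
clock: 17.8
tcp_pos: [0.5243, 0.1049, 0.0827]
orientation: [-0.001, 0.016, 1.0, -0.0]
wrist_force: [0.9, -0.4, -3.6]
finger_gap: 0.0337
clock: 18.2
tcp_pos: [0.5249, 0.1021, 0.0838]
orientation: [-0.001, 0.016, 1.0, -0.0]
wrist_force: [-0.2, 0.1, -2.6]
finger_gap: 0.0344
scene n 130 z 88.4 exp 89.0 tcp [525.1 102.   84. ]
 X max [65.2 66.2 68.2] Y [-20.5 -18.5  -2.5  18.5  20.6]
  X 15 Y mid -2.5 w 36.1 27 z 89.0
  X 25 Y mid -0.6 w 35.4 21 z 88.6
  X 35 Y mid 1.4 w 38.2 24 z 87.5
  X 45 Y mid 0.8 w 37.4 21 z 88.3
  X 55 Y mid -0.2 w 37.5 23 z 88.8
  X 65 Y mid 1.1 w 24.3 8 z 86.7
t 18.2 tcp [525.1 102.   84. ] psi 178.2 gap 33.9 F [ 1.2  0.3 -2.9]
[[-0.2,-0.09,4.3,0,0,-0.1,3.0]]
```

```bash
python3 -m inch '[[0,-0.08,2,0,0,0,3],[0,0,1.6,0,0,0,3],[0,0,0.6,0,0,0,3],[0,0,0.15,0,0,0,3],[0,0,0,0,0,0,3]]'; python3 s.py; python3 -m inch '[[-1,0,0,0,0,0,3],[-0.6,0,0,0,0,0,3],[-0.4,0,0,0,0,0,3],[-0.3,0,0,0,0,0,3],[-0.3,0,0,0,0,0,3]]';python3 -m inch '[[-0.3,0,0,0,0,0,3],[-0.3,0,0,0,0,0,3],[0,0,0,0,0,0,3]]'; python3 s.py
```

```text
clock: 18.75
tcp_pos: [0.5256, 0.102, 0.0411]
orientation: [0.0, 0.015, 1.0, -0.0]
wrist_force: [-0.4, 0.9, -3.5]
finger_gap: 0.0342
t 18.8 tcp [525.6 102.   41.1] psi 178.2 gap 34.2 F [-0.4  0.9 -3.5] q [ 0.04  0.37 -0.36  0.83 -0.    0.07]
clock: 19.25
tcp_pos: [0.5438, 0.1019, 0.0393]
orientation: [-0.007, 0.014, 1.0, -0.0]
wrist_force: [-22.6, -0.5, 8.8]
finger_gap: 0.0341
clock: 19.55
tcp_pos: [0.5439, 0.1019, 0.0387]
orientation: [-0.013, 0.014, 1.0, -0.0]
wrist_force: [-31.0, 0.1, 16.0]
finger_gap: 0.034
t 19.6 tcp [543.9 101.9  38.7] psi 178.4 gap 34.0 F [-31.    0.1  16. ] q [ 0.04  0.42 -0.29  0.88  0.    0.07]
```

```bash
python3 -m inch '[[1,0,-0.1,0,0,0,3],[1,0,0,0,0,0,3],[0.4,0,0,0,0,0,3],[0,0,0,0,0,0,3],[0,0,0,0,0,0,3]]'; python3 s.py
python3 - <<'E'
from h import *
a=cam('top'); b=cam('scene')
cv2.imwrite('pics/g5.png',cv2.resize(b['pixels'][150:250,220:340,::-1],None,fx=6,fy=6,interpolation=cv2.INTER_CUBIC))
E
```

```text
clock: 20.05
tcp_pos: [0.5345, 0.1022, 0.0422]
orientation: [0.001, 0.015, 1.0, 0.0]
wrist_force: [0.0, 0.5, -4.0]
finger_gap: 0.0344
t 20.1 tcp [534.5 102.2  42.2] psi 178.3 gap 34.4 F [ 0.   0.5 -4. ] q [ 0.04  0.38 -0.34  0.84 -0.    0.07]
```

View pics/g5.png

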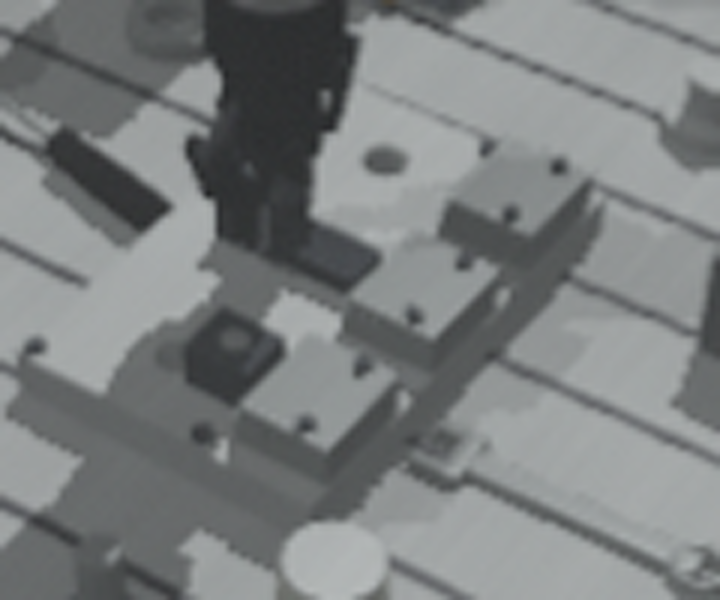

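```bash
python3 -m inch '[[0,-0.16,0.05,0,0,0,3],[0,0,0,0,0,0,3],[0,0,0,0,0,0,3]]'
cat > edges.py <<'E'
from h import *
# fit lines to +y / -y edges of tongue top in scene cam, averaged over shots
off=float(sys.argv[1]) if len(sys.argv)>1 else 8.0
acc=[]
for k in range(3):
    p=cam('scene'); s,t,Rm=st(); P=cloud(p); zt=t[2]-off/1000+.012
    m=(np.abs(P[:,2]-zt)<.004)&(P[:,0]>t[0]+.028)&(P[:,0]<t[0]+.075)&(np.abs(P[:,1]-t[1])<.035)
    acc.append(P[m])
q=np.vstack(acc)*1000
xs=np.arange(q[:,0].min(),q[:,0].max()-5,6); mid=[]
for x in xs:
    k=(q[:,0]>=x)&(q[:,0]<x+6)
    if k.sum()>15: lo,hi=np.percentile(q[k,1],[3,97]); mid.append([x+3,(lo+hi)/2,hi-lo,q[k,2].mean()])
mid=np.array(mid); print(np.round(mid,1)); c=np.polyfit(mid[:,0],mid[:,1],1); print('slope',c[0],'tipx',np.percentile(q[:,0],[97,99.5]),'tcp',np.round(t*1000,1))
E
python3 edges.py
```

```text
clock: 20.45
tcp_pos: [0.5334, 0.1005, 0.0412]
orientation: [-0.0, 0.015, 1.0, -0.0]
wrist_force: [0.1, -0.5, -3.1]
finger_gap: 0.0344
[[564.7  98.3  31.4  45.8]
 [570.7  98.1  30.6  45.8]
 [576.7  96.4  31.   45.9]
 [582.7  99.1  33.4  45.3]
 [588.7  98.2  30.3  45.9]
 [594.7  97.4  31.4  46.1]
 [600.7  95.5  26.6  44.4]]
slope -0.04614348705375423 tipx [600.0244183  602.14492361] tcp [533.3 100.6  41.2]
```

```bash
python3 -m inch '[[0,-0.05,0.18,0,0,0,3],[-0.4,0,0,0,0,0,3],[-0.4,0,0,0,0,0,3],[-0.4,0,0,0,0,0,3],[0,0,0,0,0,0,3]]'; python3 -m inch '[[-0.3,0,0,0,0,0,3],[-0.3,0,0,0,0,0,3]]';python3 s.py
```

```text
clock: 21.1
tcp_pos: [0.5464, 0.0997, 0.0396]
orientation: [0.001, 0.015, 1.0, -0.0]
wrist_force: [-0.0, 0.3, -3.5]
finger_gap: 0.0337
clock: 21.3
tcp_pos: [0.5513, 0.0996, 0.0394]
orientation: [-0.0, 0.015, 1.0, -0.0]
wrist_force: [-0.2, 0.7, -3.0]
finger_gap: 0.034
t 21.3 tcp [551.3  99.6  39.4] psi 178.3 gap 34.0 F [-0.2  0.7 -3. ] q [ 0.04  0.42 -0.3   0.85 -0.    0.07]
```

Entered now (609 → past the mouth, no force). Continue.

```bash
python3 -m inch '[[-0.6,0,0,0,0,0,3],[-0.6,0,0,0,0,0,3],[-0.6,0,0,0,0,0,3],[-0.6,0,0,0,0,0,3],[-0.4,0,0,0,0,0,3]]';python3 -m inch '[[-0.3,0,0.03,0,0,0,3],[-0.2,0,0.03,0,0,0,3],[-0.1,0,0,0,0,0,3],[-0.1,0,0,0,0,0,3]]';python3 s.py
```

```text
clock: 21.8
tcp_pos: [0.5801, 0.0987, 0.0395]
orientation: [0.0, 0.015, 1.0, -0.0]
wrist_force: [1.3, 0.4, -4.0]
finger_gap: 0.0338
clock: 22.2
tcp_pos: [0.5861, 0.0986, 0.0388]
orientation: [-0.0, 0.015, 1.0, -0.0]
wrist_force: [0.9, 0.7, -2.8]
finger_gap: 0.0341
t 22.2 tcp [586.1  98.6  38.8] psi 178.3 gap 34.1 F [ 0.9  0.7 -2.8] q [ 0.03  0.47 -0.21  0.89 -0.    0.06]
```

```bash
python3 -m inch '[[-0.1,0,0,0,0,0,3],[-0.1,0,0,0,0,0,3],[-0.1,0,0,0,0,0,3],[-0.1,0,0,0,0,0,3],[-0.1,0,0,0,0,0,3]]';python3 s.py
```

```text
clock: 22.7
tcp_pos: [0.5889, 0.0985, 0.0384]
orientation: [-0.002, 0.015, 1.0, -0.0]
wrist_force: [-7.1, 0.4, 0.7]
finger_gap: 0.0342
t 22.7 tcp [588.9  98.5  38.4] psi 178.3 gap 34.2 F [-7.1  0.4  0.7] q [ 0.03  0.48 -0.2   0.9   0.    0.06]
```

```bash
python3 -m inch '[[-0.1,0,0.1,0,0,0,3],[0,0,0,0,0,0,4.6],[0,0,0,0,0,0,4.8],[0,0,0,0,0,0,4.8],[0,0,-0.3,0,0,0,4.8]]';python3 -m inch '[[0,0,-3,0,0,0,4.8],[0,0,-4,0,0,0,5.2],[1.5,-4.5,0,0,0,0,5.2],[1.5,-4.5,0,0,0,0,5.2],[1.5,-4.5,0,0,0,0,5.2]]'; python3 -m inch '[[1,-4.5,0,0,0,0,5.2],[1,-4.5,0,0,0,0,5.2]]'; python3 shoes.py
python3 - <<'E'
from h import *
a=cam('top'); v,u=np.mgrid[0:384,0:512]; P=atd(a,np.c_[u.ravel(),v.ravel()]).reshape(384,512,3)
for y in (-.0015,.0974):
    m=(P[...,2]>.0585)&(P[...,2]<.064)&(P[...,0]>.53)&(P[...,0]<.600)&(abs(P[...,1]-y)<.03)
    q=P[m]; r=cv2.minAreaRect((q[:,:2]*1000).astype(np.float32)); print('home shoe block',len(q),np.round(r[0],1),np.round(r[1],1),round(r[2],1),q[:,2].mean())
cv2.imwrite('pics/g6.png',cv2.resize(a['pixels'][120:280,170:430,::-1],None,fx=3,fy=3,interpolation=cv2.INTER_CUBIC))
E
python3 s.py
```

```text
clock: 23.2
tcp_pos: [0.5922, 0.0983, 0.0406]
orientation: [-0.0, 0.015, 1.0, -0.0]
wrist_force: [-0.2, -0.4, -0.3]
finger_gap: 0.0478
clock: 23.7
tcp_pos: [0.5449, -0.0368, 0.1125]
orientation: [0.003, 0.014, 1.0, -0.001]
wrist_force: [0.7, 0.4, 0.2]
finger_gap: 0.0517
clock: 23.9
tcp_pos: [0.5216, -0.127, 0.1123]
orientation: [0.002, 0.015, 1.0, -0.001]
wrist_force: [1.1, 0.6, -0.2]
finger_gap: 0.0518
grip mean [ 417.5 -411.6   33.2] rect [ 417.6 -411.9] [38.  42.5] ang 65.5 tongue heading -22.9 181 [173]
home shoe block 114 [579.2  -2.5] [35.2 41.1] 89.9 0.06122421370768602
home shoe block 105 [580.8  95.8] [38.2 32.8] 0.2 0.06078059873959576
t 24.0 tcp [ 521.4 -130.4  112.2] psi 177.9 gap 52.2 F [-0.   1.2  0.9] q [-0.39  0.3  -0.27  0.99 -0.   -0.36]
```

View pics/g6.png

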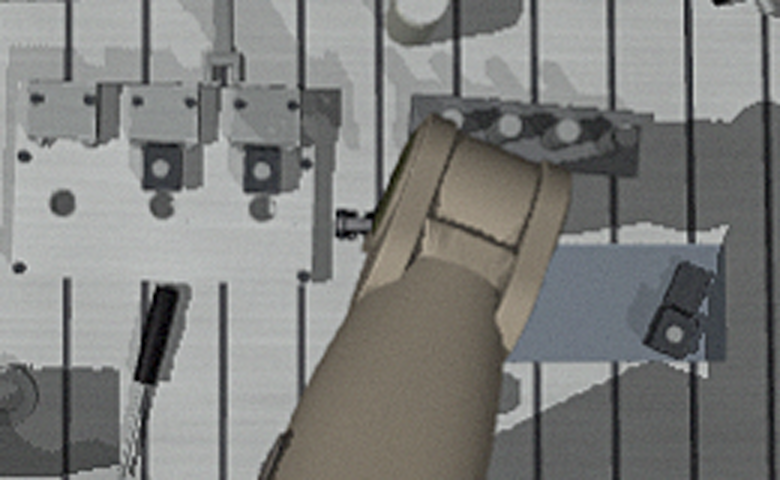

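```bash
python3 plan.py 424.5 -412.8 80 156.3 5.2
```

```text
t 24.0 tcp [ 521.4 -130.4  112.2] psi 177.9 gap 52.2 F [-0.   1.2  0.9]
[[1.24,-4.08,0.47,0,0,3.1,5.2],[1.01,-4.14,0.47,0,0,3.1,5.2],[0.79,-4.19,0.47,0,0.1,3.1,5.2],[0.56,-4.23,0.47,0,0,3.1,5.2],[0.33,-4.25,0.47,0,0.1,3.1,5.2]]
[[0.1,-4.26,0.47,-0.1,0,3,5.2],[-0.13,-4.26,0.46,0,0.1,3.1,5.2]]
```

```bash
python3 -m inch '[[1.25,-4.1,0.4,0,0,3.1,5.2],[1,-4.15,0.4,0,0,3.1,5.2],[0.8,-4.2,0.4,0,0,3.1,5.2],[0.55,-4.2,0.5,0,0,3.1,5.2],[0.35,-4.25,0.5,0,0,3.1,5.2]]'>/dev/null; python3 -m inch '[[0.1,-4.2,0.5,0,0,3,5.2],[-0.1,-4.2,0.5,0,0,3.1,5.2],[0,0,0,0,0,0,5.2],[0,0,0,0,0,0,5.2],[0,0,0,0,0,0,5.2]]'; python3 plan.py 424.5 -412.8 10 156.3 5.2
```

```text
clock: 25.0
tcp_pos: [0.4262, -0.4057, 0.0793]
orientation: [0.0, 0.201, 0.979, -0.0]
wrist_force: [0.1, 0.1, -0.1]
finger_gap: 0.0523
t 25.0 tcp [ 426.2 -405.7   79.3] psi 156.8 gap 52.3 F [ 0.1  0.1 -0.1]
[[-0.06,-0.36,3.46,0,0,0.2,5.2],[-0.06,-0.36,3.47,0,0,0.3,5.2]]
```

```bash
python3 -m inch '[[-0.05,-0.35,1.5,0,0,0.3,5.2],[-0.05,-0.3,2.4,0,0,0.2,5.2],[0,0,2,0,0,0,5.2],[0,0,0.8,0,0,0,5.2],[0,0,0.2,0,0,0,5.2]]';python3 -m inch '[[0,0,0,0,0,0,5.2],[0,0,0,0,0,0,5.2]]'; python3 s.py; python3 shoes.py
```

```text
clock: 25.5
tcp_pos: [0.4241, -0.411, 0.0093]
orientation: [-0.001, 0.205, 0.979, 0.001]
wrist_force: [-0.2, 0.1, 0.2]
finger_gap: 0.0522
clock: 25.7
tcp_pos: [0.4246, -0.413, 0.0111]
orientation: [0.001, 0.206, 0.979, -0.001]
wrist_force: [0.7, -0.4, 0.6]
finger_gap: 0.0519
t 25.7 tcp [ 424.6 -413.    11.1] psi 156.2 gap 51.9 F [ 0.7 -0.4  0.6] q [-0.91  0.5  -0.25  0.82 -0.   -0.49]
```

```bash
python3 -m inch '[[0,0,0,0,0,0,3],[0,0,0,0,0,0,3],[0,0,0,0,0,0,3],[0,0,0,0,0,0,3]]' 100; python3 -m inch '[[0,0,-1.5,0,0,0,3],[0,0,-3,0,0,0,3],[0,0,-3.5,0,0,0,3],[0,0,-1.5,0,0,0,3],[0,0,0,0,0,0,3]]'; python3 plan.py 530 199.5 85 178.3 3
```

```text
clock: 26.15
tcp_pos: [0.4243, -0.4134, 0.0113]
orientation: [0.001, 0.206, 0.978, -0.001]
wrist_force: [-0.1, 0.1, 6.5]
finger_gap: 0.0341
clock: 26.65
tcp_pos: [0.4248, -0.4141, 0.1075]
orientation: [0.002, 0.206, 0.978, -0.002]
wrist_force: [0.4, 0.1, -3.7]
finger_gap: 0.0344
t 26.6 tcp [ 424.8 -414.1  107.5] psi 156.2 gap 34.4 F [ 0.4  0.1 -3.7]
[[1.08,4.31,0.15,0,0,-1.6,3.0],[0.96,4.34,0.15,0,0,-1.6,3.0],[0.84,4.37,0.15,0,0,-1.6,3.0],[0.72,4.39,0.14,0,0,-1.6,3.0],[0.6,4.41,0.15,0,0,-1.6,3.0]]
[[0.47,4.42,0.14,0,0,-1.6,3.0],[0.35,4.43,0.15,0,0,-1.6,3.0],[0.23,4.44,0.14,0,0,-1.6,3.0],[0.1,4.45,0.15,0,0,-1.6,3.0],[-0.02,4.45,0.14,0,0,-1.5,3.0]]
[[-0.14,4.45,0.15,-0.1,0,-1.6,3.0],[-0.26,4.44,0.15,0,0.1,-1.5,3.0],[-0.38,4.43,0.15,-0.1,0,-1.6,3.0],[-0.5,4.42,0.16,0,0.1,-1.5,3.0]]
```

```bash
python3 -m inch '[[1.1,4.3,0.15,0,0,-1.6,3],[0.95,4.35,0.15,0,0,-1.6,3],[0.85,4.35,0.15,0,0,-1.6,3],[0.7,4.4,0.15,0,0,-1.6,3],[0.6,4.4,0.15,0,0,-1.6,3]]' >/dev/null; python3 -m inch '[[0.45,4.4,0.15,0,0,-1.6,3],[0.35,4.45,0.15,0,0,-1.6,3],[0.25,4.45,0.15,0,0,-1.6,3],[0.1,4.45,0.15,0,0,-1.6,3],[0,4.45,0.15,0,0,-1.5,3]]'; python3 -m inch '[[-0.15,4.45,0.15,0,0,-1.6,3],[-0.25,4.45,0.15,0,0,-1.6,3],[-0.4,4.4,0.15,0,0,-1.6,3],[-0.5,4.2,0.15,0,0,-1.6,3],[0,0,0,0,0,0,3]]';  python3 -m inch '[[0,0,0,0,0,0,3],[0,0,0,0,0,0,3],[0,0,0,0,0,0,3],[0,0,0,0,0,0,3]]'; python3 plan.py 530 199.7 45 178.3 3
```

```text
clock: 27.65
tcp_pos: [0.4973, 0.0275, 0.0882]
orientation: [-0.001, 0.069, 0.998, -0.0]
wrist_force: [1.7, 0.3, -3.0]
finger_gap: 0.0341
clock: 28.15
tcp_pos: [0.5279, 0.2032, 0.0819]
orientation: [-0.001, 0.01, 1.0, 0.001]
wrist_force: [0.1, -1.6, -4.0]
finger_gap: 0.0342
clock: 28.55
tcp_pos: [0.5284, 0.1974, 0.0837]
orientation: [-0.0, 0.014, 1.0, -0.0]
wrist_force: [0.2, -0.2, -3.5]
finger_gap: 0.034
t 28.6 tcp [528.4 197.4  83.7] psi 178.4 gap 34.0 F [ 0.2 -0.2 -3.5]
[[-0.16,0.23,3.87,0,0,0.1,3.0]]
```

```bash
python3 -m inch '[[-0.1,0.2,2,0,0,0,3],[0,0.05,1.5,0,0,0,3],[0,0,0.5,0,0,0,3],[0,0,0,0,0,0,3],[0,0,0,0,0,0,3]]';  python3 -m inch '[[0,0,0,0,0,0,3],[0,0,0,0,0,0,3],[0,0,0,0,0,0,3]]'; python3 edges.py; python3 plan.py 530 199.8 40 178.3 3
```

```text
clock: 29.05
tcp_pos: [0.53, 0.2008, 0.0445]
orientation: [0.0, 0.014, 1.0, 0.0]
wrist_force: [-0.3, 0.5, -3.1]
finger_gap: 0.0341
clock: 29.35
tcp_pos: [0.5299, 0.2012, 0.0444]
orientation: [0.0, 0.013, 1.0, 0.0]
wrist_force: [0.6, 0.2, -3.9]
finger_gap: 0.0342
[[560.9 198.2  33.   47.8]
 [566.9 199.3  31.9  48.1]
 [572.9 199.   33.1  48.4]
 [578.9 199.1  31.   48.3]
 [584.9 198.   31.8  48.7]
 [590.9 197.   32.7  48.5]]
slope -0.046123865006139006 tipx [597.3366061  597.92822105] tcp [529.7 201.2  44.1]
t 29.5 tcp [529.7 201.2  44.1] psi 178.5 gap 34.0 F [ 1.1 -0.7 -3.1]
[[-0.04,-0.14,0.41,0,0,0.2,3.0]]
```

```bash
python3 -m inch '[[0,-0.11,0.42,0,0,0.1,3],[-0.8,0,0,0,0,0,3],[-0.5,0,0,0,0,0,3],[0,0,0,0,0,0,3],[0,0,0,0,0,0,3]]'; python3 -m inch '[[-0.4,0,0,0,0,0,3],[-0.3,0,0,0,0,0,3],[-0.3,0,0,0,0,0,3],[-0.3,0,0,0,0,0,3]]';python3 s.py
```

```text
clock: 30.0
tcp_pos: [0.5428, 0.1996, 0.0396]
orientation: [-0.0, 0.014, 1.0, -0.0]
wrist_force: [0.1, 1.0, -3.8]
finger_gap: 0.0341
clock: 30.4
tcp_pos: [0.5558, 0.1993, 0.0397]
orientation: [0.0, 0.014, 1.0, -0.0]
wrist_force: [-0.9, 0.3, -3.6]
finger_gap: 0.0336
t 30.4 tcp [555.8 199.3  39.7] psi 178.4 gap 33.6 F [-0.9  0.3 -3.6] q [ 0.21  0.47 -0.22  0.89 -0.    0.24]
```

```bash
python3 -m inch '[[-0.6,0,0,0,0,0,3],[-0.6,0,0,0,0,0,3],[-0.6,0,0,0,0,0,3],[-0.6,0,0,0,0,0,3],[-0.4,0,0,0,0,0,3]]';python3 -m inch '[[-0.3,0,0.03,0,0,0,3],[-0.1,0,0.03,0,0,0,3],[-0.1,0,0,0,0,0,3],[-0.1,0,0,0,0,0,3]]';python3 s.py; python3 -m inch '[[-0.1,0,0,0,0,0,3],[-0.1,0,0,0,0,0,3],[-0.1,0,0,0,0,0,3]]'
```

```text
clock: 30.9
tcp_pos: [0.5843, 0.1984, 0.0397]
orientation: [0.0, 0.014, 1.0, -0.0]
wrist_force: [-0.2, -0.5, -2.4]
finger_gap: 0.0339
clock: 31.3
tcp_pos: [0.5893, 0.1983, 0.039]
orientation: [-0.0, 0.014, 1.0, -0.0]
wrist_force: [0.6, -0.1, -3.8]
finger_gap: 0.0341
t 31.3 tcp [589.3 198.3  39. ] psi 178.4 gap 34.1 F [ 0.6 -0.1 -3.8] q [ 0.2   0.52 -0.13  0.92 -0.    0.22]
clock: 31.6
tcp_pos: [0.5909, 0.1983, 0.0388]
orientation: [-0.001, 0.014, 1.0, -0.0]
wrist_force: [-5.3, -0.1, -0.4]
finger_gap: 0.0339
```

```bash
python3 -m inch '[[-0.1,0,0.1,0,0,0,3],[0,0,0,0,0,0,4.6],[0,0,0,0,0,0,4.8],[0,0,0,0,0,0,4.8],[0,0,-0.3,0,0,0,4.8]]';python3 -m inch '[[0,0,-3,0,0,0,4.8],[0,0,-4,0,0,0,4.6],[0,0,-4,0,0,0,4.2],[0,0,-2,0,0,0,4.2],[0.5,-4.5,0,0,0,0,4.2]]'; python3 plan.py 625.6 -182.1 165 178.3 4.2
```

```text
clock: 32.1
tcp_pos: [0.5939, 0.1982, 0.0412]
orientation: [0.0, 0.014, 1.0, -0.0]
wrist_force: [0.3, -0.4, -0.3]
finger_gap: 0.0481
clock: 32.6
tcp_pos: [0.591, 0.157, 0.1761]
orientation: [0.005, 0.011, 1.0, 0.001]
wrist_force: [1.7, -1.2, -0.1]
finger_gap: 0.0422
t 32.6 tcp [591.  157.  176.1] psi 178.7 gap 42.2 F [ 1.7 -1.2 -0.1]
[[-0.53,-4.23,0.13,0,0.1,0.1,4.2],[-0.53,-4.23,0.13,0,0.1,0,4.2],[-0.53,-4.23,0.13,0,0.1,0.1,4.2],[-0.54,-4.22,0.13,0,0.1,0,4.2],[-0.54,-4.23,0.13,0,0.1,0.1,4.2]]
[[-0.55,-4.22,0.13,0.1,0,0,4.2],[-0.55,-4.22,0.13,0,0.1,0.1,4.2],[-0.56,-4.23,0.14,0.1,0,0,4.2]]
```

```bash
python3 -m inch '[[-0.5,-4.2,0.1,0,0.1,0.1,4.2],[-0.5,-4.2,0.1,0,0.1,0,4.2],[-0.5,-4.2,0.1,0,0.1,0.1,4.2],[-0.55,-4.2,0.1,0,0.1,0,4.2],[-0.55,-4.2,0.1,0,0,0,4.2]]' >/dev/null; python3 -m inch '[[-0.55,-4.2,0.1,0,0,0,4.2],[-0.55,-4.2,0.1,0,0,0,4.2],[-0.6,-4.2,0.1,0,0,0,4.2],[0,0,0,0,0,0,4.2]]'
cat > fix.py <<'E'
from h import *
a=cam('top'); v,u=np.mgrid[0:384,0:512]; P=atd(a,np.c_[u.ravel(),v.ravel()]).reshape(384,512,3)
for i,y in enumerate((-.0015,.0974,.1973)):
    m=(P[...,2]>.0585)&(P[...,2]<.064)&(P[...,0]>.53)&(P[...,0]<.602)&(abs(P[...,1]-y)<.03)
    q=P[m]
    if len(q)<20: continue
    r=cv2.minAreaRect((q[:,:2]*1000).astype(np.float32)); print('shoe block',i+1,len(q),'mean',np.round(q.mean(0)*1000,1),'rect',np.round(r[0],1),np.round(r[1],1),round(r[2],1))
m=((P[...,2]>.082)&(P[...,2]<.1)&(P[...,0]>.5)&(P[...,0]<.68)&(P[...,1]>-.4)&(P[...,1]<.25)).astype(np.uint8)
n,l,s,c=cv2.connectedComponentsWithStats(m)
for i in range(1,n):
    if 30<s[i,4]<90: q=P[l==i]; print('pin top',s[i,4],np.round(q.mean(0)*1000,1),'by pix',np.round(atz(a,[c[i]],np.median(q[:,2]))[0]*1000,1))
cv2.imwrite('pics/%s.png'%sys.argv[1],cv2.resize(a['pixels'][120:240,170:430,::-1],None,fx=3,fy=3,interpolation=cv2.INTER_CUBIC))
E
python3 fix.py f1; python3 plan.py 625.6 -182.1 100 178.3 4.2
```

```text
clock: 33.5
tcp_pos: [0.6206, -0.1898, 0.1629]
orientation: [-0.002, 0.019, 1.0, -0.001]
wrist_force: [0.2, -0.8, -0.9]
finger_gap: 0.0422
shoe block 1 127 mean [579.3  -2.5  61. ] rect [579.3  -2.5] [35.3 41.3] 89.3
shoe block 2 110 mean [581.8  94.9  60.7] rect [581.   95.9] [32.7 38.5] 90.0
shoe block 3 110 mean [582.9 196.5  60.7] rect [582.6 195.8] [33.1 35.6] 89.8
t 33.5 tcp [ 620.1 -187.   162.9] psi 177.9 gap 42.1 F [ 0.4  1.  -0.5]
[[-0.28,0.26,3.14,0,-0.2,-0.2,4.2],[-0.28,0.26,3.14,0,-0.1,-0.2,4.2]]
```

View pics/f1.png

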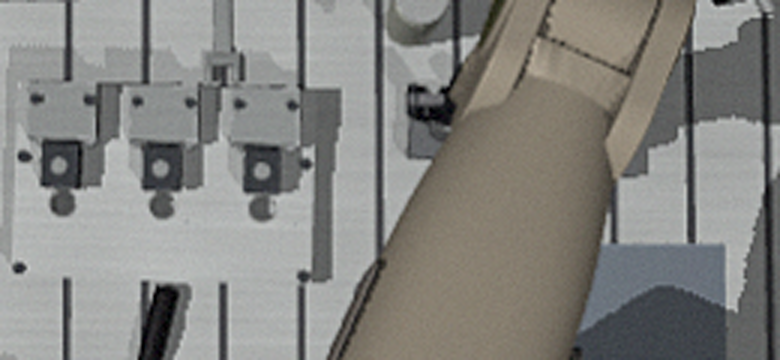

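```bash
python3 -m inch '[[-0.3,0.25,2,0,0,-0.2,4.2],[-0.25,0.2,2,0,0,-0.2,4.2],[0,0,1,0,0,0,4.2],[0,0,0,0,0,0,4.2],[0,0,0,0,0,0,4.2]]';python3 -m inch '[[0,0,0,0,0,0,4.2],[0,0,0,0,0,0,4.2]]'
python3 - <<'E'
from h import *
b=cam('scene')
cv2.imwrite('pics/f2.png',cv2.resize(b['pixels'][180:330,150:300,::-1],None,fx=4,fy=4,interpolation=cv2.INTER_CUBIC))
E
python3 plan.py 625.6 -182.1 68 178.3 4.2
```

```text
clock: 34.05
tcp_pos: [0.6252, -0.1789, 0.1135]
orientation: [-0.003, 0.012, 1.0, -0.0]
wrist_force: [-0.4, 0.3, 0.7]
finger_gap: 0.0418
clock: 34.25
tcp_pos: [0.6257, -0.1796, 0.1141]
orientation: [-0.003, 0.012, 1.0, -0.0]
wrist_force: [-0.1, -0.3, -0.2]
finger_gap: 0.0421
t 34.3 tcp [ 625.6 -179.6  113.9] psi 178.6 gap 41.9 F [-0.5 -0.2  0.8]
[[-0.02,-0.12,2.3,0,-0.2,0.1,4.2],[0,-0.12,2.29,0,-0.1,0.2,4.2]]
```

View pics/f2.png

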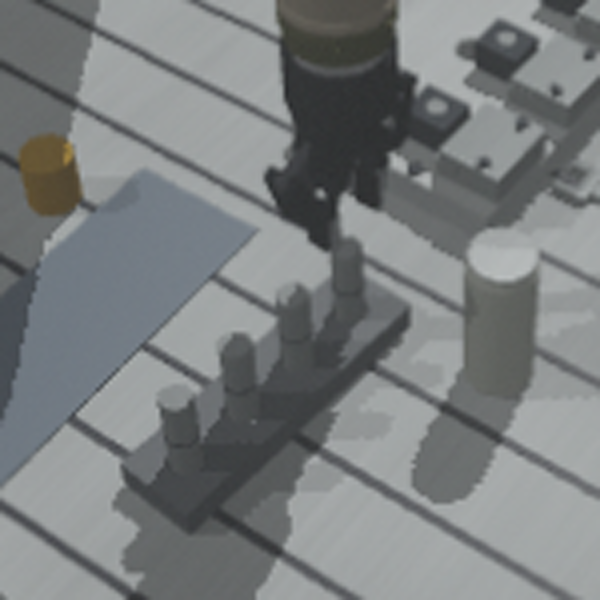

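```bash
python3 -m inch '[[0,-0.12,1.8,0,-0.2,0.1,4.2],[0,-0.12,1.8,0,-0.1,0.2,4.2],[0,0,0.8,0,0,0,4.2],[0,0,0.2,0,0,0,4.2],[0,0,0,0,0,0,4.2]]';python3 -m inch '[[0,0,0,0,0,0,4.2],[0,0,0,0,0,0,1.8],[0,0,0,0,0,0,1.8],[0,0,0,0,0,0,1.8],[0,0,0,0,0,0,1.8]]' 80; python3 s.py
```

```text
clock: 34.8
tcp_pos: [0.6249, -0.1819, 0.0671]
orientation: [-0.001, 0.015, 1.0, -0.0]
wrist_force: [0.7, 0.7, 0.7]
finger_gap: 0.0421
clock: 35.3
tcp_pos: [0.6256, -0.1821, 0.0681]
orientation: [0.0, 0.015, 1.0, -0.0]
wrist_force: [0.9, 1.5, 5.5]
finger_gap: 0.0215
t 35.3 tcp [ 625.6 -182.1   68.1] psi 178.3 gap 21.5 F [0.9 1.5 5.5] q [-0.41  0.54 -0.01  1.02 -0.   -0.38]
```

```bash
python3 -m inch '[[0,0,-0.8,0,0,0,1.8],[0,0,-2,0,0,0,1.8],[0,0,-3,0,0,0,1.8],[0,0,-3,0,0,0,1.8],[0,0,-1.2,0,0,0,1.8]]' 90; python3 plan.py 543.7 0.8 130 178.3 1.8
```

```text
clock: 35.8
tcp_pos: [0.6258, -0.1823, 0.1696]
orientation: [0.001, 0.015, 1.0, -0.001]
wrist_force: [0.9, -1.7, -3.1]
finger_gap: 0.0218
t 35.8 tcp [ 625.8 -182.3  169.6] psi 178.3 gap 21.8 F [ 0.9 -1.7 -3.1]
[[1.75,3.61,0.79,0,0,0,1.8],[1.75,3.61,0.78,0,0,0,1.8],[1.75,3.61,0.79,0,0,0,1.8],[1.76,3.61,0.78,0,0,0,1.8],[1.75,3.62,0.79,-0.1,0.1,0,1.8]]
```

```bash
python3 -m inch '[[1.75,3.6,0,0,0,0,1.8],[1.75,3.6,0.5,0,0,0,1.8],[1.75,3.6,1,0,0,0,1.8],[1.75,3.6,1,0,0,0,1.8],[1.75,3.6,1.5,0,0,0,1.8]]'; python3 -m inch '[[0,0,0,0,0,0,1.8],[0,0,0,0,0,0,1.8],[0,0,0,0,0,0,1.8],[0,0,0,0,0,0,1.8]]'
python3 - <<'E'
from h import *
b=cam('scene')
cv2.imwrite('pics/f3.png',cv2.resize(b['pixels'][130:250,190:330,::-1],None,fx=5,fy=5,interpolation=cv2.INTER_CUBIC))
E
python3 plan.py 543.7 0.8 97 178.3 1.8
```

```text
clock: 36.3
tcp_pos: [0.5417, 0.002, 0.1262]
orientation: [-0.001, 0.015, 1.0, 0.0]
wrist_force: [0.9, 0.0, -3.0]
finger_gap: 0.0214
clock: 36.7
tcp_pos: [0.5438, -0.0004, 0.1272]
orientation: [-0.0, 0.016, 1.0, -0.0]
wrist_force: [0.1, -0.3, -3.5]
finger_gap: 0.0213
t 36.8 tcp [ 5.438e+02 -4.000e-01  1.273e+02] psi 178.2 gap 21.5 F [-0.3 -1.1 -3.5]
[[0.01,0.12,3.03,0,0,-0.1,1.8]]
```

View pics/f3.png

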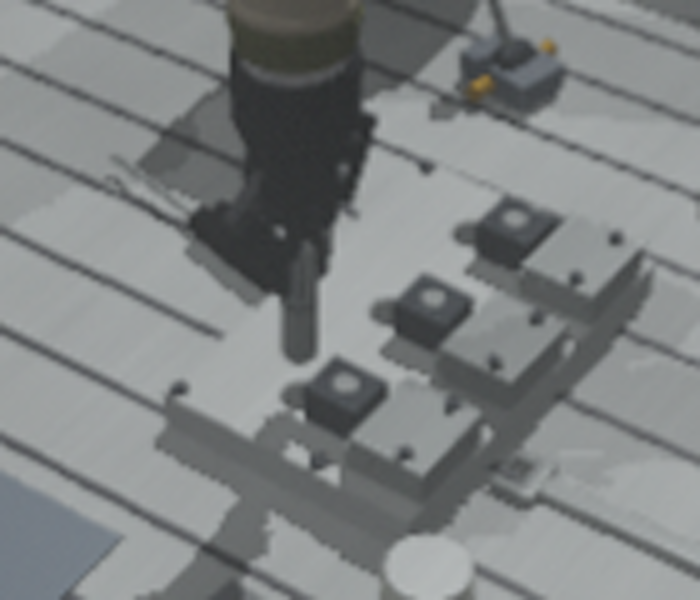

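```bash
python3 -m inch '[[0,0.1,1.5,0,0,0,1.8],[0,0,1.2,0,0,0,1.8],[0,0,0.3,0,0,0,1.8],[0,0,0,0,0,0,1.8],[0,0,0,0,0,0,1.8]]'; python3 -m inch '[[0,0,0.2,0,0,0,1.8],[0,0,0.2,0,0,0,1.8],[0,0,0.2,0,0,0,1.8],[0,0,0,0,0,0,1.8]]'; python3 s.py
```

```text
clock: 37.25
tcp_pos: [0.5431, 0.0015, 0.0972]
orientation: [-0.001, 0.015, 1.0, -0.0]
wrist_force: [0.5, 0.5, -2.5]
finger_gap: 0.0218
clock: 37.65
tcp_pos: [0.5426, 0.0018, 0.0907]
orientation: [-0.001, 0.015, 1.0, 0.0]
wrist_force: [-0.1, 0.3, -2.7]
finger_gap: 0.0212
t 37.6 tcp [542.6   1.8  90.7] psi 178.3 gap 21.2 F [-0.1  0.3 -2.7] q [-0.14  0.34 -0.28  0.96 -0.   -0.11]
```

```bash
python3 -m inch '[[-0.1,-0.1,0.1,0,0,0,1.8],[0,0,0.2,0,0,0,1.8],[0,0,0.2,0,0,0,1.8],[0,0,0.2,0,0,0,1.8],[0,0,0,0,0,0,1.8]]'; python3 s.py
```

```text
clock: 38.15
tcp_pos: [0.5438, 0.0002, 0.0837]
orientation: [-0.001, 0.015, 1.0, -0.0]
wrist_force: [0.9, -2.7, -3.8]
finger_gap: 0.0214
t 38.1 tcp [5.438e+02 2.000e-01 8.370e+01] psi 178.3 gap 21.4 F [ 0.9 -2.7 -3.8] q [-0.15  0.34 -0.29  0.94 -0.   -0.12]
```

```bash
python3 -m inch '[[0,-0.07,0.2,0,0,0,1.8],[0,0,0.3,0,0,0,1.8],[0,0,0.3,0,0,0,1.8],[0,0,0.3,0,0,0,1.8],[0,0,0,0,0,0,1.8]]'; python3 s.py
```

```text
clock: 38.65
tcp_pos: [0.5436, -0.0, 0.0725]
orientation: [-0.001, 0.015, 1.0, -0.0]
wrist_force: [1.3, -1.2, -4.1]
finger_gap: 0.0216
t 38.6 tcp [543.6  -0.   72.5] psi 178.3 gap 21.6 F [ 1.3 -1.2 -4.1] q [-0.15  0.36 -0.3   0.92 -0.   -0.12]
```

Sliding down freely; 7–8 mm remain.

```bash
python3 -m inch '[[0,-0.03,0.3,0,0,0,1.8],[0,0,0.2,0,0,0,1.8],[0,0,0.1,0,0,0,1.8],[0,0,0.1,0,0,0,1.8],[0,0,0.1,0,0,0,1.8]]'; python3 -m inch '[[0,0,0.1,0,0,0,1.8],[0,0,0.1,0,0,0,1.8]]'; python3 s.py
```

```text
clock: 39.15
tcp_pos: [0.5438, -0.0002, 0.0651]
orientation: [-0.001, 0.015, 1.0, 0.0]
wrist_force: [0.2, -0.9, 4.5]
finger_gap: 0.0216
clock: 39.35
tcp_pos: [0.5445, -0.0003, 0.065]
orientation: [0.0, 0.015, 1.0, -0.0]
wrist_force: [-4.6, 1.3, 16.1]
finger_gap: 0.0218
t 39.4 tcp [ 5.445e+02 -3.000e-01  6.500e+01] psi 178.3 gap 21.8 F [-4.6  1.3 16.1] q [-0.15  0.36 -0.31  0.9  -0.   -0.12]
```

```bash
python3 -m inch '[[0,0,-0.1,0,0,0,1.8],[0,0,0,0,0,0,4],[0,0,0,0,0,0,4],[0,0,0,0,0,0,4.2],[0,0,-1,0,0,0,4.2]]'; python3 -m inch '[[0,0,-4,0,0,0,4.2],[0,0,-4.5,0,0,0,4.2],[-1,-4.5,0,0,0,0,4.2],[-1,-4.5,0,0,0,0,4.2]]'; python3 plan.py 621.3 -237.7 130 178.3 4.2
```

```text
clock: 39.85
tcp_pos: [0.5426, -0.0002, 0.073]
orientation: [-0.002, 0.015, 1.0, 0.0]
wrist_force: [-0.4, -0.4, -0.5]
finger_gap: 0.0418
clock: 40.25
tcp_pos: [0.5629, -0.0911, 0.1622]
orientation: [0.002, 0.013, 1.0, -0.001]
wrist_force: [0.1, -0.2, 0.0]
finger_gap: 0.0418
t 40.2 tcp [562.9 -91.1 162.2] psi 178.5 gap 41.8 F [ 0.1 -0.2  0. ]
[[-1.55,-3.62,0.81,0,0,0,4.2],[-1.55,-3.62,0.82,0,0.1,0.1,4.2],[-1.56,-3.62,0.81,0,0,0,4.2],[-1.57,-3.63,0.81,-0.1,0.1,0.1,4.2]]
```

```bash
python3 -m inch '[[-1.55,-3.6,0.8,0,0,0,4.2],[-1.55,-3.6,0.8,0,0,0,4.2],[-1.55,-3.6,0.8,0,0,0,4.2],[-1.55,-3.6,0.8,0,0,0,4.2],[0,0,0,0,0,0,4.2]]';  python3 -m inch '[[0,0,0,0,0,0,4.2],[0,0,0,0,0,0,4.2],[0,0,0,0,0,0,4.2]]'; python3 fix.py f4; python3 plan.py 621.3 -237.7 68 178.3 4.2
```

```text
clock: 40.75
tcp_pos: [0.6195, -0.2415, 0.1254]
orientation: [-0.001, 0.017, 1.0, -0.001]
wrist_force: [-0.6, 0.4, -0.0]
finger_gap: 0.0419
clock: 41.05
tcp_pos: [0.6187, -0.2354, 0.1277]
orientation: [-0.001, 0.014, 1.0, -0.0]
wrist_force: [0.3, 0.7, 0.5]
finger_gap: 0.042
shoe block 1 120 mean [577.1  -2.7  60.9] rect [579.4  -2.5] [35.3 41.3] 89.8
shoe block 2 110 mean [580.8  96.1  60.8] rect [581.   95.8] [38.5 32.6] 0.2
shoe block 3 105 mean [582.8 195.9  61.1] rect [582.7 195.8] [35.6 33.1] 0.5
pin top 54 [543.9  -2.2  91.5] by pix [543.9  -2.2  91.4]
t 41.1 tcp [ 618.7 -235.4  127.7] psi 178.4 gap 41.7 F [-0.3 -0.8  0. ]
[[-0.14,-0.11,2.98,0,0,0,4.2],[-0.13,-0.11,2.99,0,-0.1,0.1,4.2]]
```

View pics/f4.png

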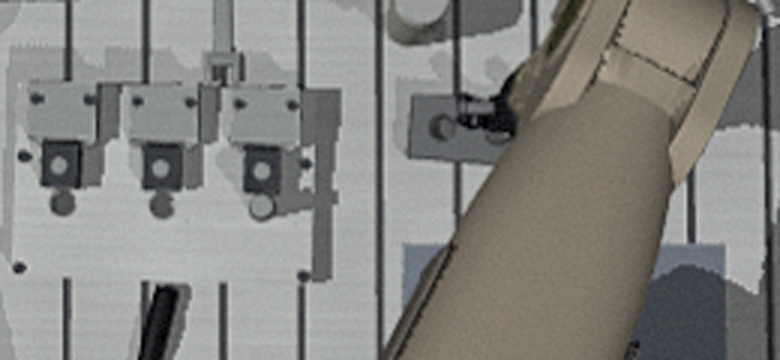

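```bash
python3 -m inch '[[-0.15,-0.12,2.4,0,0,0,4.2],[-0.1,-0.1,2.4,0,0,0,4.2],[0,0,1,0,0,0,4.2],[0,0,0.2,0,0,0,4.2],[0,0,0,0,0,0,4.2]]';python3 -m inch '[[0,0,0,0,0,0,4.2],[0,0,0,0,0,0,4.2]]'; python3 s.py;python3 -m inch '[[0,0,0,0,0,0,1.8],[0,0,0,0,0,0,1.8],[0,0,0,0,0,0,1.8],[0,0,0,0,0,0,1.8]]' 80; python3 s.py
```

```text
clock: 41.6
tcp_pos: [0.6212, -0.2386, 0.0674]
orientation: [-0.001, 0.015, 1.0, -0.0]
wrist_force: [0.6, -0.5, -0.2]
finger_gap: 0.042
clock: 41.8
tcp_pos: [0.6218, -0.2393, 0.0682]
orientation: [0.0, 0.015, 1.0, -0.001]
wrist_force: [-1.0, 0.0, 0.1]
finger_gap: 0.0419
t 41.8 tcp [ 621.8 -239.3   68.2] psi 178.3 gap 41.9 F [-1.   0.   0.1] q [-0.49  0.57  0.04  1.04 -0.   -0.46]
clock: 42.2
tcp_pos: [0.6217, -0.2391, 0.068]
orientation: [-0.0, 0.015, 1.0, -0.0]
wrist_force: [0.3, 1.0, 6.0]
finger_gap: 0.0218
t 42.2 tcp [ 621.7 -239.1   68. ] psi 178.3 gap 21.8 F [0.3 1.  6. ] q [-0.49  0.57  0.04  1.04 -0.   -0.46]
```

```bash
python3 -m inch '[[0,0,-0.8,0,0,0,1.8],[0,0,-2,0,0,0,1.8],[0,0,-3,0,0,0,1.8],[0,0,-3,0,0,0,1.8],[0,0,-1.2,0,0,0,1.8]]' 90; python3 plan.py 547.2 99.8 145 178.3 1.8
```

```text
clock: 42.7
tcp_pos: [0.6222, -0.2396, 0.1698]
orientation: [0.001, 0.015, 1.0, -0.001]
wrist_force: [0.2, -1.0, -2.2]
finger_gap: 0.0214
t 42.7 tcp [ 622.2 -239.6  169.8] psi 178.3 gap 21.4 F [ 0.2 -1.  -2.2]
[[1.07,4.21,0.3,0,0,0,1.8],[1.06,4.21,0.3,0,0,0,1.8],[1.07,4.21,0.3,0,0,0,1.8],[1.06,4.22,0.3,0,0,0,1.8],[1.07,4.21,0.3,0,0,0,1.8]]
[[1.06,4.22,0.3,0,0,0,1.8],[1.07,4.21,0.3,-0.1,0,0,1.8],[1.06,4.21,0.31,0,0.1,0,1.8]]
```

```bash
python3 -m inch '[[1.1,4.2,0,0,0,0,1.8],[1.05,4.2,0,0,0,0,1.8],[1.05,4.2,0,0,0,0,1.8],[1.05,4.2,0,0,0,0,1.8],[1.05,4.2,0,0,0,0,1.8]]' > /dev/null; python3 -m inch '[[1.05,4.2,0,0,0,0,1.8],[1.05,4.2,0,0,0,0,1.8],[1.05,4.2,0.5,0,0,0,1.8],[0,0,1.5,0,0,0,1.8],[0,0,1.5,0,0,0,1.8]]';  python3 -m inch '[[0,0,0.5,0,0,0,1.8],[0,0,0,0,0,0,1.8],[0,0,0,0,0,0,1.8],[0,0,0,0,0,0,1.8]]'; python3 plan.py 547.2 99.8 97 178.3 1.8
```

```text
clock: 43.7
tcp_pos: [0.546, 0.1012, 0.131]
orientation: [-0.001, 0.013, 1.0, -0.0]
wrist_force: [-0.4, -0.7, -3.1]
finger_gap: 0.0212
clock: 44.1
tcp_pos: [0.5474, 0.099, 0.1276]
orientation: [-0.0, 0.015, 1.0, 0.0]
wrist_force: [0.0, -0.4, -2.3]
finger_gap: 0.0212
t 44.1 tcp [547.4  99.  127.6] psi 178.2 gap 21.2 F [ 0.  -0.4 -2.3]
[[0.02,0.08,3.06,0,0,-0.1,1.8]]
```

```bash
python3 -m inch '[[0,0.05,1.5,0,0,0,1.8],[0,0,1.2,0,0,0,1.8],[0,0,0.3,0,0,0,1.8],[0,0,0,0,0,0,1.8],[0,0,0,0,0,0,1.8]]'; python3 -m inch '[[0,0,0,0,0,0,1.8],[0,0,0,0,0,0,1.8]]'; python3 plan.py 547.2 99.8 91 178.3 1.8
```

```text
clock: 44.6
tcp_pos: [0.547, 0.0999, 0.0973]
orientation: [-0.001, 0.015, 1.0, -0.0]
wrist_force: [-0.2, 1.0, -2.7]
finger_gap: 0.0214
clock: 44.8
tcp_pos: [0.5472, 0.0999, 0.0975]
orientation: [-0.0, 0.015, 1.0, 0.0]
wrist_force: [-0.4, -0.7, -3.2]
finger_gap: 0.0215
t 44.8 tcp [547.2  99.9  97.5] psi 178.3 gap 21.5 F [-0.4 -0.7 -3.2]
[[0,-0.01,0.65,0,0,0,1.8]]
```

```bash
python3 -m inch '[[0,0,0.3,0,0,0,1.8],[0,0,0.3,0,0,0,1.8],[0,0,0.2,0,0,0,1.8],[0,0,0.2,0,0,0,1.8],[0,0,0.1,0,0,0,1.8]]'; python3 s.py; python3 -m inch '[[0,0,0.1,0,0,0,1.8],[0,0,0.2,0,0,0,1.8],[0,0,0,0,0,0,1.8]]'
```

```text
clock: 45.3
tcp_pos: [0.5472, 0.0994, 0.086]
orientation: [-0.0, 0.015, 1.0, -0.001]
wrist_force: [0.3, -2.6, -1.9]
finger_gap: 0.0212
t 45.3 tcp [547.2  99.4  86. ] psi 178.3 gap 21.2 F [ 0.3 -2.6 -1.9] q [ 0.04  0.36 -0.25  0.96 -0.    0.07]
clock: 45.6
tcp_pos: [0.5471, 0.0994, 0.0829]
orientation: [-0.001, 0.015, 1.0, -0.001]
wrist_force: [1.9, -5.1, -2.3]
finger_gap: 0.0211
```

```bash
python3 -m inch '[[0.03,-0.1,0,0,0,0,1.8],[0,-0.03,0.2,0,0,0,1.8],[0,0,0.3,0,0,0,1.8],[0,0,0.3,0,0,0,1.8]]'; python3 s.py
```

```text
clock: 46.0
tcp_pos: [0.5467, 0.0988, 0.0749]
orientation: [-0.001, 0.015, 1.0, 0.0]
wrist_force: [1.8, -1.7, -1.6]
finger_gap: 0.0215
t 46.0 tcp [546.7  98.8  74.9] psi 178.3 gap 21.5 F [ 1.8 -1.7 -1.6] q [ 0.03  0.37 -0.27  0.93  0.    0.06]
```

```bash
python3 -m inch '[[0,-0.03,0.3,0,0,0,1.8],[0,0,0.3,0,0,0,1.8],[0,0,0.2,0,0,0,1.8],[0,0,0.1,0,0,0,1.8],[0,0,0.1,0,0,0,1.8]]'; python3 s.py;  python3 -m inch '[[0,0,0.1,0,0,0,1.8],[0,0,0.1,0,0,0,1.8]]'; python3 s.py
```

```text
clock: 46.5
tcp_pos: [0.5466, 0.0985, 0.065]
orientation: [-0.001, 0.015, 1.0, 0.0]
wrist_force: [1.9, 0.3, 5.1]
finger_gap: 0.0215
t 46.5 tcp [546.6  98.5  65. ] psi 178.3 gap 21.5 F [1.9 0.3 5.1] q [ 0.03  0.38 -0.28  0.91  0.    0.06]
clock: 46.7
tcp_pos: [0.5473, 0.0985, 0.0649]
orientation: [0.0, 0.015, 1.0, 0.0]
wrist_force: [-2.2, -0.3, 16.5]
finger_gap: 0.0216
t 46.7 tcp [547.3  98.5  64.9] psi 178.3 gap 21.6 F [-2.2 -0.3 16.5] q [ 0.03  0.38 -0.28  0.91  0.    0.06]
```

```bash
python3 -m inch '[[0,0,-0.1,0,0,0,1.8],[0,0,0,0,0,0,4],[0,0,0,0,0,0,4],[0,0,0,0,0,0,4.2],[0,0,-1,0,0,0,4.2]]'; python3 -m inch '[[0,0,-4,0,0,0,4.2],[0,0,-4.5,0,0,0,4.2],[-0.8,-4.5,0,0,0,0,4.2],[-0.8,-4.5,0,0,0,0,4.2]]'; python3 plan.py 616.4 -293.5 130 178.3 4.2
```

```text
clock: 47.2
tcp_pos: [0.5447, 0.0983, 0.0727]
orientation: [-0.003, 0.015, 1.0, -0.0]
wrist_force: [-1.0, 0.1, -0.2]
finger_gap: 0.0419
clock: 47.6
tcp_pos: [0.5613, 0.008, 0.1619]
orientation: [0.001, 0.013, 1.0, -0.0]
wrist_force: [0.7, -0.2, -0.7]
finger_gap: 0.0421
t 47.6 tcp [561.3   8.  161.9] psi 178.5 gap 42.1 F [ 0.7 -0.2 -0.7]
[[-0.9,-4.28,0.46,0,0,0,4.2],[-0.9,-4.29,0.46,0,0,0,4.2],[-0.9,-4.28,0.46,0,0,0,4.2],[-0.9,-4.29,0.46,0,0,0,4.2],[-0.9,-4.28,0.46,0,0.1,0.1,4.2]]
[[-0.91,-4.28,0.46,0,0,0,4.2],[-0.9,-4.29,0.45,0,0.1,0.1,4.2]]
```

```bash
python3 -m inch '[[-0.9,-4.3,0.45,0,0,0,4.2],[-0.9,-4.3,0.45,0,0,0,4.2],[-0.9,-4.3,0.45,0,0,0,4.2],[-0.9,-4.3,0.45,0,0,0,4.2],[-0.9,-4.3,0.45,0,0,0,4.2]]' >/dev/null;  python3 -m inch '[[-0.9,-4.2,0.45,0,0,0,4.2],[-0.9,-4.2,0.45,0,0,0,4.2],[0,0,0,0,0,0,4.2],[0,0,0,0,0,0,4.2],[0,0,0,0,0,0,4.2]]'; python3 fix.py f5; python3 plan.py 616.4 -293.5 68 178.3 4.2
```

```text
clock: 48.6
tcp_pos: [0.6135, -0.292, 0.1276]
orientation: [-0.001, 0.015, 1.0, 0.0]
wrist_force: [-0.6, 0.3, 0.7]
finger_gap: 0.0421
shoe block 1 115 mean [579.   -1.4  60.9] rect [579.4  -2.5] [35.2 41.4] 89.9
shoe block 2 125 mean [580.   96.3  60.9] rect [569.3  95.8] [61.8 32.7] 0.0
shoe block 3 105 mean [582.2 196.7  60.8] rect [582.6 195.8] [32.9 35.6] 89.6
pin top 55 [546.2  96.4  91.1] by pix [546.2  96.4  91.1]
pin top 54 [543.8  -2.2  92.1] by pix [543.8  -2.2  92.3]
t 48.6 tcp [ 613.6 -291.6  127.8] psi 178.3 gap 41.5 F [0.1 0.1 0.8]
[[-0.15,-0.09,2.99,0,-0.1,0,4.2],[-0.14,-0.09,2.99,0,0,0,4.2]]
```

View pics/f5.png

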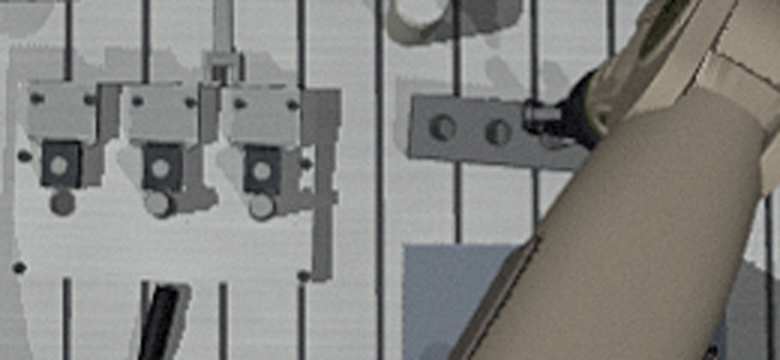

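Two pins are down (tops at (261,205) and (160,203), z ≈ 92 mm). Third pin.

```bash
python3 -m inch '[[-0.15,-0.1,2.4,0,0,0,4.2],[-0.1,-0.05,2.4,0,0,0,4.2],[0,0,1,0,0,0,4.2],[0,0,0.2,0,0,0,4.2],[0,0,0,0,0,0,4.2]]';python3 -m inch '[[0,0,0,0,0,0,4.2],[0,0,0,0,0,0,4.2]]'; python3 s.py;python3 -m inch '[[0,0,0,0,0,0,1.8],[0,0,0,0,0,0,1.8],[0,0,0,0,0,0,1.8],[0,0,0,0,0,0,1.8]]' 80; python3 s.py
```

```text
clock: 49.15
tcp_pos: [0.6163, -0.2938, 0.068]
orientation: [-0.001, 0.015, 1.0, -0.0]
wrist_force: [-0.1, 0.4, 0.0]
finger_gap: 0.0418
clock: 49.35
tcp_pos: [0.6169, -0.2948, 0.0688]
orientation: [0.0, 0.015, 1.0, -0.001]
wrist_force: [-0.8, -0.0, 0.6]
finger_gap: 0.0421
t 49.4 tcp [ 616.9 -294.8   68.8] psi 178.3 gap 42.1 F [-0.8 -0.   0.6] q [-0.56  0.6   0.09  1.06 -0.   -0.53]
clock: 49.75
tcp_pos: [0.6166, -0.2947, 0.0685]
orientation: [-0.0, 0.015, 1.0, -0.0]
wrist_force: [0.2, 0.9, 6.0]
finger_gap: 0.0216
t 49.8 tcp [ 616.6 -294.7   68.5] psi 178.3 gap 21.6 F [0.2 0.9 6. ] q [-0.56  0.6   0.09  1.06 -0.   -0.53]
```

```bash
python3 -m inch '[[0,0,-0.8,0,0,0,1.8],[0,0,-2,0,0,0,1.8],[0,0,-3,0,0,0,1.8],[0,0,-3,0,0,0,1.8],[0,0,-1.5,0,0,0,1.8]]' 90; python3 plan.py 549.9 197.5 172 178.3 1.8
```

```text
clock: 50.25
tcp_pos: [0.6168, -0.295, 0.173]
orientation: [0.0, 0.015, 1.0, -0.001]
wrist_force: [0.6, -0.8, -2.5]
finger_gap: 0.0216
t 50.2 tcp [ 616.8 -295.   173. ] psi 178.3 gap 21.6 F [ 0.6 -0.8 -2.5]
[[0.68,4.09,0,0,0,0,1.8],[0.68,4.08,0,0,0,0,1.8],[0.68,4.09,0,0,0,0,1.8],[0.68,4.08,0,0,0,0,1.8],[0.68,4.09,0,0,0,0,1.8]]
[[0.68,4.08,0,0,0,0,1.8],[0.68,4.09,0,0,0,0,1.8],[0.68,4.08,0.01,0,0,0,1.8],[0.68,4.09,0,0,0,0,1.8],[0.69,4.08,0.01,0,0,0,1.8]]
[[0.68,4.09,0,0,0,0,1.8],[0.69,4.08,0.01,-0.1,0,0,1.8]]
```

```bash
python3 -m inch '[[0.7,4.1,-0.3,0,0,0,1.8],[0.7,4.1,-0.3,0,0,0,1.8],[0.7,4.1,0,0,0,0,1.8],[0.7,4.1,0,0,0,0,1.8],[0.7,4.1,0,0,0,0,1.8]]'; python3 -m inch '[[0.7,4.1,0,0,0,0,1.8],[0.7,4.1,0,0,0,0,1.8],[0.7,4.1,0,0,0,0,1.8],[0.7,4.1,0,0,0,0,1.8],[0.65,4.1,0,0,0,0,1.8]]'; python3 -m inch '[[0.6,4.1,0,0,0,0,1.8],[0.6,4,0.5,0,0,0,1.8],[0,0,1.5,0,0,0,1.8],[0,0,1.5,0,0,0,1.8],[0,0,0.5,0,0,0,1.8]]'; python3 -m inch '[[0,0,0,0,0,0,1.8],[0,0,0,0,0,0,1.8],[0,0,0,0,0,0,1.8],[0,0,0,0,0,0,1.8]]'; python3 plan.py 549.9 197.5 97 178.3 1.8
```

```text
clock: 50.75
tcp_pos: [0.5865, -0.087, 0.176]
orientation: [-0.001, 0.015, 1.0, 0.0]
wrist_force: [1.4, 0.2, -3.0]
finger_gap: 0.0216
clock: 51.25
tcp_pos: [0.5582, 0.1189, 0.1762]
orientation: [-0.001, 0.015, 1.0, -0.0]
wrist_force: [0.8, 0.8, -3.4]
finger_gap: 0.0217
clock: 51.75
tcp_pos: [0.5478, 0.1989, 0.1344]
orientation: [-0.003, 0.015, 1.0, -0.001]
wrist_force: [-1.2, 0.4, -2.8]
finger_gap: 0.0214
clock: 52.15
tcp_pos: [0.5501, 0.1985, 0.1373]
orientation: [-0.0, 0.015, 1.0, 0.0]
wrist_force: [1.5, -0.4, -2.8]
finger_gap: 0.0216
t 52.1 tcp [550.1 198.5 137.3] psi 178.2 gap 21.6 F [ 1.5 -0.4 -2.8]
[[0.01,-0.11,4.03,0,0,-0.1,1.8]]
```

```bash
python3 -m inch '[[0,-0.1,2,0,0,0,1.8],[0,0,1.6,0,0,0,1.8],[0,0,0.4,0,0,0,1.8],[0,0,0,0,0,0,1.8],[0,0,0,0,0,0,1.8]]'; python3 -m inch '[[0,0,0,0,0,0,1.8],[0,0,0,0,0,0,1.8]]'; python3 plan.py 549.9 197.5 91 178.3 1.8
```

```text
clock: 52.65
tcp_pos: [0.55, 0.1978, 0.0974]
orientation: [-0.0, 0.015, 1.0, 0.0]
wrist_force: [0.5, -0.4, -2.8]
finger_gap: 0.0214
clock: 52.85
tcp_pos: [0.55, 0.1979, 0.0973]
orientation: [-0.0, 0.015, 1.0, 0.0]
wrist_force: [-0.1, -1.3, -2.8]
finger_gap: 0.0214
t 52.9 tcp [550.  197.9  97.3] psi 178.3 gap 21.4 F [-0.1 -1.3 -2.8]
[[0.01,-0.04,0.63,0,0,0,1.8]]
```

```bash
python3 -m inch '[[0,-0.03,0.3,0,0,0,1.8],[0,0,0.3,0,0,0,1.8],[0,0,0.2,0,0,0,1.8],[0,0,0.2,0,0,0,1.8],[0,0,0.1,0,0,0,1.8]]'; python3 s.py; python3 -m inch '[[0,0,0.1,0,0,0,1.8],[0,0,0.2,0,0,0,1.8],[0,0,0,0,0,0,1.8]]'
```

```text
clock: 53.35
tcp_pos: [0.5496, 0.1976, 0.0853]
orientation: [-0.001, 0.015, 1.0, 0.0]
wrist_force: [0.4, 1.3, -2.0]
finger_gap: 0.0215
t 53.4 tcp [549.6 197.6  85.3] psi 178.3 gap 21.5 F [ 0.4  1.3 -2. ] q [ 0.21  0.41 -0.18  0.98  0.    0.24]
clock: 53.65
tcp_pos: [0.5496, 0.1976, 0.0823]
orientation: [-0.001, 0.015, 1.0, 0.0]
wrist_force: [1.5, 1.5, -4.1]
finger_gap: 0.0214
```

```bash
python3 -m inch '[[0,0.02,0.3,0,0,0,1.8],[0,0,0.3,0,0,0,1.8],[0,0,0.3,0,0,0,1.8],[0,0,0.3,0,0,0,1.8],[0,0,0.2,0,0,0,1.8]]'; python3 s.py; python3 -m inch '[[0,0,0.2,0,0,0,1.8],[0,0,0.2,0,0,0,1.8],[0,0,0.1,0,0,0,1.8],[0,0,0.1,0,0,0,1.8]]'; python3 s.py
```

```text
clock: 54.15
tcp_pos: [0.5496, 0.1978, 0.0682]
orientation: [-0.001, 0.015, 1.0, 0.0]
wrist_force: [2.0, 1.8, -1.0]
finger_gap: 0.0214
t 54.1 tcp [549.6 197.8  68.2] psi 178.3 gap 21.4 F [ 2.   1.8 -1. ] q [ 0.21  0.43 -0.2   0.94  0.    0.24]
clock: 54.55
tcp_pos: [0.5506, 0.1979, 0.0654]
orientation: [0.001, 0.015, 1.0, 0.0]
wrist_force: [-3.2, -0.5, 20.5]
finger_gap: 0.0215
t 54.5 tcp [550.6 197.9  65.4] psi 178.3 gap 21.5 F [-3.2 -0.5 20.5] q [ 0.21  0.43 -0.21  0.93 -0.    0.24]
```

```bash
python3 -m inch '[[0,0,-0.1,0,0,0,1.8],[0,0,0,0,0,0,4],[0,0,0,0,0,0,4],[0,0,0,0,0,0,4.2],[0,0,-1,0,0,0,4.2]]'; python3 -m inch '[[0,0,-4,0,0,0,4.2],[0,0,-4.5,0,0,0,3]]'; python3 plan.py 370 422 165 166.6 0
```

```text
clock: 55.05
tcp_pos: [0.5478, 0.1972, 0.0721]
orientation: [-0.003, 0.015, 1.0, -0.001]
wrist_force: [-0.7, -0.2, -0.2]
finger_gap: 0.0421
clock: 55.25
tcp_pos: [0.5479, 0.1973, 0.1582]
orientation: [-0.003, 0.015, 1.0, -0.001]
wrist_force: [0.9, -0.1, -0.2]
finger_gap: 0.0303
t 55.2 tcp [547.9 197.3 158.2] psi 178.3 gap 30.3 F [ 0.9 -0.1 -0.2]
[[2.64,3.13,-0.09,0,0,1.7,0.0],[2.73,3.05,-0.08,0,-0.1,1.7,0.0],[2.82,2.97,-0.09,0,0,1.7,0.0],[2.91,2.89,-0.09,0,-0.1,1.6,0.0],[2.98,2.8,-0.1,0,0,1.7,0.0]]
[[3.07,2.71,-0.09,-0.1,-0.1,1.6,0.0],[3.14,2.63,-0.1,0,0,1.7,0.0]]
```

```bash
python3 -m inch '[[2.65,3.1,-0.1,0,0,1.7,0],[2.75,3.05,-0.1,0,0,1.7,0],[2.8,2.95,-0.1,0,0,1.7,0],[2.9,2.9,-0.1,0,-0.1,1.6,0],[3,2.8,-0.1,0,-0.1,1.7,0]]'; python3 -m inch '[[3.05,2.7,-0.1,0,-0.1,1.6,0],[3.15,2.65,-0.1,0,0,1.7,0],[0,0,0,0,0,0,0],[0,0,0,0,0,0,0],[0,0,0,0,0,0,0]]'; python3 fix.py f6
python3 - <<'E'
from h import *
b=cam('scene')
cv2.imwrite('pics/f7.png',cv2.resize(b['pixels'][80:260,180:380,::-1],None,fx=3.6,fy=3.3,interpolation=cv2.INTER_CUBIC))
E
python3 plan.py 370 422 81 166.6 0
```

```text
clock: 55.75
tcp_pos: [0.4212, 0.3588, 0.1644]
orientation: [0.001, 0.089, 0.996, -0.0]
wrist_force: [0.8, 0.6, -0.2]
finger_gap: -0.0001
clock: 56.25
tcp_pos: [0.3719, 0.4216, 0.1657]
orientation: [0.002, 0.117, 0.993, -0.0]
wrist_force: [0.5, -0.0, -0.0]
finger_gap: 0.0001
shoe block 1 120 mean [577.8  -2.5  60.9] rect [579.3  -2.5] [35.2 41.2] 89.9
shoe block 2 108 mean [580.6  96.2  60.9] rect [573.8  95.9] [32.8 52.9] 89.8
shoe block 3 117 mean [581.8 195.5  60.6] rect [570.9 195.8] [59.3 33.2] 0.4
pin top 51 [ 609.1 -347.5   93.8] by pix [ 609.  -347.5   94.1]
pin top 57 [548.9 196.2  91.8] by pix [548.9 196.1  92.4]
pin top 54 [546.4  96.5  91.9] by pix [546.4  96.5  92.2]
pin top 54 [543.9  -2.2  91.4] by pix [543.8  -2.2  91.9]
t 56.4 tcp [372.3 421.2 165.5] psi 166.5 gap -0.0 F [ 0.  -0.4 -0.4]
[[0.14,0.02,4.23,0,0.1,-0.1,0.0],[0.12,0.01,4.22,0,0.1,0,0.0]]
```

View pics/f7.png

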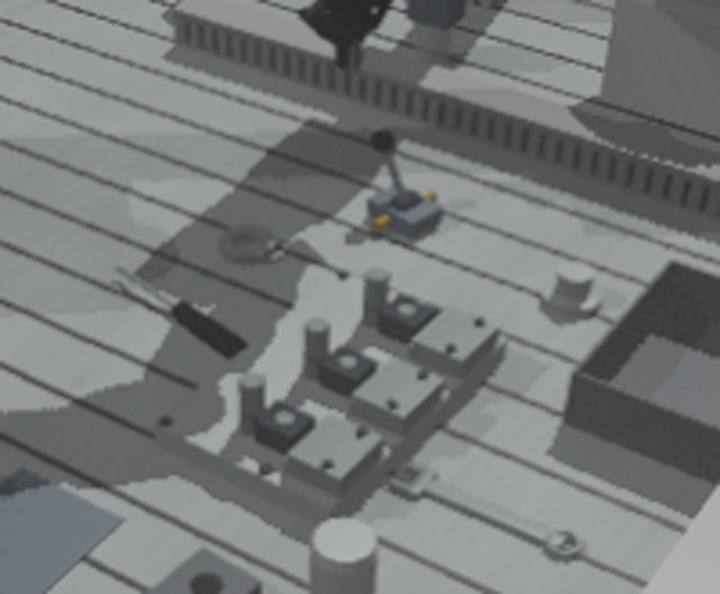

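View pics/f6.png

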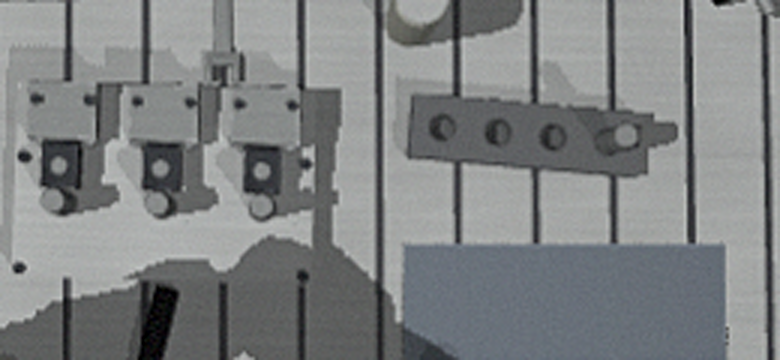

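All three shoes are home, with pins at their backs (tops (57,202), (158,203), (261,206), z ≈ 92 mm), and the lever is still at vent. Now the valve.

```bash
python3 -m inch '[[0.15,0,3,0,0,0,0],[0.1,0,3,0,0,0,0],[0,0,2,0,0,0,0],[0,0,0.4,0,0,0,0],[0,0,0,0,0,0,0]]'; python3 s.py; python3 -m inch '[[-2,0,0,0,0,0,0],[-2,0,0,0,0,0,0],[-2,0,0,0,0,0,0],[-2,0,0,0,0,0,0],[-1.2,0,0,0,0,0,0]]'; python3 s.py
```

```text
clock: 56.85
tcp_pos: [0.3696, 0.4216, 0.081]
orientation: [0.001, 0.118, 0.993, -0.001]
wrist_force: [0.8, -0.3, -0.4]
finger_gap: -0.0001
t 56.9 tcp [369.6 421.6  81. ] psi 166.5 gap -0.1 F [ 0.8 -0.3 -0.4] q [ 0.71  0.37 -0.25  0.95 -0.    0.95]
clock: 57.35
tcp_pos: [0.462, 0.4006, 0.0823]
orientation: [0.003, 0.118, 0.993, 0.0]
wrist_force: [-0.8, -0.2, -1.2]
finger_gap: 0.0
t 57.4 tcp [462.  400.6  82.3] psi 166.5 gap 0.0 F [-0.8 -0.2 -1.2] q [ 0.58  0.46 -0.11  0.99 -0.    0.82]
```

```bash
python3 -m inch '[[-0.5,0,0,0,0,0,0],[-0.4,0,0,0,0,0,0],[-0.3,0,0,0,0,0,0],[0,0,0,0,0,0,0]]'; python3 s.py;  python3 -m inch '[[-0.3,0,0,0,0,0,0],[-0.2,0,0,0,0,0,0],[0,0,0,0,0,0,0]]'; python3 s.py
```

```text
clock: 57.75
tcp_pos: [0.4704, 0.3983, 0.0818]
orientation: [0.002, 0.117, 0.993, -0.0]
wrist_force: [0.5, -0.5, -0.4]
finger_gap: -0.0
t 57.8 tcp [470.4 398.3  81.8] psi 166.6 gap -0.0 F [ 0.5 -0.5 -0.4] q [ 0.57  0.47 -0.1   1.   -0.    0.81]
clock: 58.05
tcp_pos: [0.4746, 0.3974, 0.0818]
orientation: [0.001, 0.117, 0.993, -0.0]
wrist_force: [-3.4, 0.6, 0.3]
finger_gap: -0.0002
t 58.0 tcp [474.6 397.4  81.8] psi 166.6 gap -0.2 F [-3.4  0.6  0.3] q [ 0.57  0.48 -0.09  1.01 -0.    0.8 ]
```

```bash
python3 -m inch '[[-0.2,0,0,0,0,0,0],[-0.2,0,0,0,0,0,0],[0,0,0,0,0,0,0],[0,0,0,0,0,0,0]]'; python3 s.py;  python3 -m inch '[[1,0,0,0,0,0,0],[2,0,-0.5,0,0,0,0],[2,0,-4,0,0,0,0],[1,0,-4.5,0,0,0,0],[0,0,-4,0,0,0,0]]'; python3 -m inch '[[2,-3,0,0,0,0,0],[0,-4,0,0,0,0,0],[0,-4,0,0,0,0,0],[0,0,0,0,0,0,0],[0,0,0,0,0,0,0]]'; python3 fix.py f8
python3 - <<'E'
from h import *
b=cam('scene')
cv2.imwrite('pics/f9.png',cv2.resize(b['pixels'][80:260,180:380,::-1],None,fx=3.6,fy=3.3,interpolation=cv2.INTER_CUBIC))
p=cam('top'); P=cloud(p)
m=(P[:,2]>.085)&(P[:,2]<.13)&(P[:,0]>.40)&(P[:,0]<.55)&(P[:,1]>.37)&(P[:,1]<.44)
q=P[m]; s=np.linalg.lstsq(np.c_[2*q,np.ones(len(q))],(q**2).sum(1),rcond=None)[0] if len(q)>10 else [0]*4; print('ball',len(q),s[:3],q.mean(0) if len(q) else '')
E
python3 s.py
```

```text
clock: 58.45
tcp_pos: [0.4749, 0.3973, 0.0817]
orientation: [-0.002, 0.116, 0.993, 0.0]
wrist_force: [-12.3, 3.4, 4.9]
finger_gap: -0.0
t 58.5 tcp [474.9 397.3  81.7] psi 166.7 gap -0.0 F [-12.3   3.4   4.9] q [ 0.57  0.48 -0.08  1.01  0.    0.8 ]
clock: 58.95
tcp_pos: [0.4182, 0.4108, 0.2141]
orientation: [0.002, 0.116, 0.993, -0.0]
wrist_force: [0.7, 1.0, -0.1]
finger_gap: -0.0003
clock: 59.45
tcp_pos: [0.3752, 0.3078, 0.2125]
orientation: [0.003, 0.117, 0.993, 0.0]
wrist_force: [0.7, 0.7, 0.3]
finger_gap: 0.0002
shoe block 1 125 mean [578.3  -3.4  61.1] rect [579.4  -2.5] [35.2 41.3] 89.9
shoe block 2 109 mean [581.5  95.1  61.1] rect [569.2  95.9] [61.8 32.6] 0.1
shoe block 3 108 mean [582.2 195.8  60.8] rect [570.8 195.7] [59.  32.8] 0.4
pin top 53 [ 608.9 -347.3   93.4] by pix [ 608.8 -347.    94.6]
pin top 57 [549.  196.3  90.8] by pix [549.  196.3  91.1]
pin top 56 [546.   96.4  91.6] by pix [546.   96.5  91.2]
pin top 54 [543.8  -2.2  91.7] by pix [543.8  -2.2  92. ]
ball 61 [0.49886015 0.39256799 0.09567302] [0.49880014 0.39083226 0.10040059]
t 59.6 tcp [375.9 309.  211.9] psi 166.6 gap 0.1 F [-0.6 -0.5  0.5] q [ 0.52  0.15 -0.22  1.2  -0.    0.76]
```

View pics/f9.png

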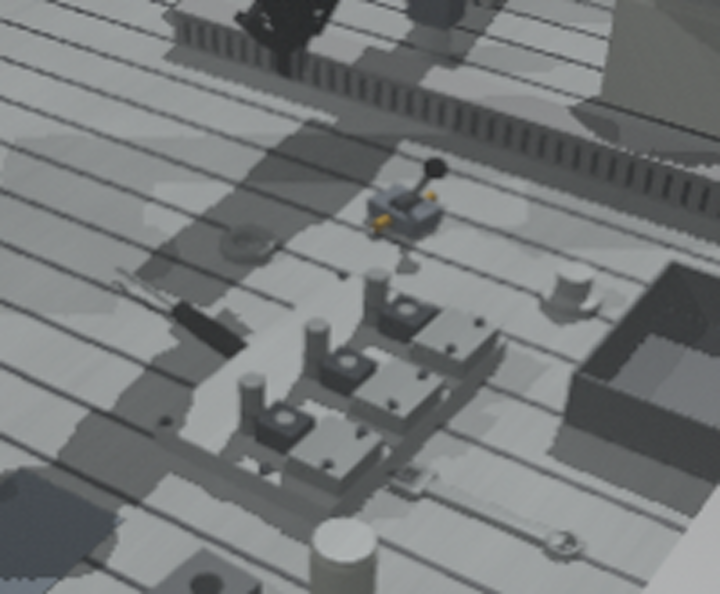

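The lever now leans away from the robot (knob at (434,168), lean ≈ 0.5 rad). Pins and shoes are unchanged and the arm is clear.

```bash
python3 -c "
from workcell import workorder; print(workorder.hand_in())"; python3 s.py
```

```text
the job is handed in; nothing more can be done
None
the job is handed in; nothing more can be done
```

The job is done and handed in at about 60 s of the 210 s allowed. No verdict was reported.

**What I did:** I pulled the lever to its vent stop and slid all three shoes into pockets 1 to 3. I then put a pin in each bore, threw the lever over to air on, and backed the arm clear.

**What the last checks showed:**
- **Shoes:** each was pushed until I felt the back wall, at 5 to 7 N. The top camera put shoe 1's block about 2 mm from where I had worked out its home point. Earlier views, before the pins stood behind them, put shoes 2 and 3 within about 2 mm.
- **Pins:** all three tops read 91 to 92 mm high, against 92 mm for fully down. Each one bottomed out at 16 to 20 N.
- **Lever:** leaning about 0.5 rad away from the robot, right against its stop.
- **Other things on the bench:** those visible in the last pictures look where they started; I did not measure them.

**What went wrong or disagreed:**
- **Shoe 2:** its first try caught at the pocket mouth at 31 N, because I had it too high and slightly to one side. I backed off, corrected it, and it then went in freely.
- **Final shoe readings:** the last top-camera outlines for shoes 2 and 3 came out too long (about 60 mm) because they took in part of the pin behind. I relied on the earlier readings and the wall contact for those two.
- **Cameras:** the two cameras disagreed with each other by about 3 mm along x, and the top camera with the arm by about 1.5 mm. I worked from relative positions and felt forces instead.

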